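Clamp the work bar in the fixture: snug, then a small extra turn

ROBOT

A 7-joint arm with a two-finger parallel gripper is mounted at the origin on the work surface. World frame = base frame: x ahead of the robot, y to its left, z up, the work surface at z = 0. Lengths are in m, angles in rad, forces in N, time in s.
With the tool pointing down it reaches from about 0.4 to 0.875 m from the base axis. Payload 6.5 kg.
Tool frame: the origin (TCP) lies midway between the tips of the shut fingers; the grasp point (between the pads) lies 19 mm behind it; x points along the fingers, y is the direction in which the jaws open and shut, and the axes are right-handed (so a half turn about x gives the same grasp; the last joint's range is limited). The gripper opens to 85 mm and grips with 20 to 120 N. Pads are 22 mm wide; open, the fingers measure 114 mm over their backs; the gripper's body (76 mm by 85 mm) begins 54 mm behind the grasp point. The pads swing forward as they close: fully open they stand 13 mm farther back than shut.
Start: joints at [-1.182, 0.536, -0.004, 1.538, 0.003, 1.067, -0.071], TCP at [0.286, 0.584, 0.231] pointing down, gripper open.
Joint ranges: [-2.7, 2.7], [-0.37, 2.16], [-1.27, 1.26], [0.24, 2.4], [-1.31, 4.45], [0.19, 1.91], [-2.76, 2.76]. Speed limits (rad/s): [2.39, 2.39, 3.14, 3.14, 3.14, 3.14, 3.14].

INTERFACE

Orientations are given as a unit quaternion [x, y, z, w].
In Python, from station import manip, imaging gives the robot as it stands.
- The arm moves only by the tool arm_command, never from a script. Its argument "plan" is text: rows parted by semicolons, each of 7 numbers parted by spaces: the opening, from 0 (shut) to 1 (fully open), then the shift along the tool's x, y, z in m, then the turn, a rotation vector about the tool's x, y, z in rad. In form: fingers x y z wx wy wz; .... A call has exactly 8 rows; each row shifts and turns the pose as measured when the row begins, along the tool's axes as they then stand; what a row does not reach is not made up. A row lasts 1/10 s, in which the tool goes at most 50 mm and 8.59 degrees, less where a joint would pass 70% of its speed; a pose out of reach is approached as far as the arm can. A call with a gripper value outside its range is refused whole. The fingers move at their own pace and stop on an object; "squeeze" is the grip in N (left out, the last holds). Time passes only in rows, so rows that do not move let the fingers close, or fill a call up. It gives the time, the measured TCP pose, the force and the opening at its end, in the units of the state.
- manip.observe(): the state, without advancing time (a new reading comes with each control period).
- imaging.camera(name): name is "scene" or "top" or "wrist"; returns (picture, depth): 384x512x3 uint8, red, green, blue; 384x512 float32, m along the optical axis (not along the pixel's ray), 0 where there is no reading.
- imaging.camera_model(name): a dict with "K" (3x3 intrinsics, pixels), "pose" (4x4, takes a point from camera to world coordinates). Camera axes: x right, y down, z forward; pixel columns grow to the right and rows downward; lengths in m; the calibration is good to about 2 mm. The wrist camera is an equidistant fisheye: a pixel r from the principal point sees the ray r / f radians off the axis. A picture is of the moment at which its call begins: read the wrist's pose just before it. camera_model takes no time and is no camera call; for the wrist camera it gives the pose at the moment of the call.
- manip.sign_off(): hands the job in, once; it reports no verdict.
The state is a dict: "time": time; "q": joint angles; "joint_velocities": joint speeds; "effort": joint torques, N m; "ee_pos": TCP position; "eef_rot": TCP orientation; "wrist_force": force on the tool from outside, world axes, zero at the start; "ft_torque": the same for the moment, N m; "grip_width": finger opening in m.
Only numpy, scipy, OpenCV 4.12 (cv2) and the standard library are available. Lean on these libraries where they do the work, as an engineer would, in place of code of your own. Each camera call takes 0.05 s, during which the arm holds its last target.

TASK

Slide the steel bar along its channel until it rests against the end stop, then screw the wing screw down clockwise until you feel it bite on the bar, and give it about 35 degrees more, no further. Never over-tighten it, let go of everything, and leave the other things on the bench where they are.

Things in the scene. Friction and masses are not known exactly. Their poses are not given: they have to be found in the camera images.
- bar_post (a point): Where to hold the bar: on the axis of the round upright steel post (12 mm diameter, 44 mm tall) near the outer end of the loose dark bar, 26 mm above the bar's top face, 18 mm below the post's top. y axis along the channel, towards the end stop.
- bar: The loose steel bar, 150 x 24 x 12 mm, about 0.4 kg, free to slide lengthwise on the fixture plate between two guide strips 9 mm high (1.5 mm play each side). Origin at the centre of its underside, y along its length towards the end stop, z up. Its post stands at y = -63 mm; its front end face is at y = +75 mm.
- bar_tip (a point): Centre of the bar's front end face (the end that goes to the stop); same axes as the bar.
- stop_face (a point): Point on the face of the fixed end stop (steel block across the channel's end) that the centre of the bar's front face meets when home. y axis along the channel, the way the bar is slid. It is 6 mm above the top of the fixed aluminium fixture plate (180 x 320 x 20 mm). The wing screw stands over the channel 25 mm before this face.
- wing_screw: Vertical clamp screw: wing head, stem, flat foot (16 mm diameter, a stiff plunger in its end), in an arm whose top is 60 to 64 mm above the bench. Origin on its axis, 41 mm below wing_grip. Clockwise from above it screws down 4 mm/rad. It bites on a bar that is home after 0.8 to 2.3 rad. Loose it takes under 0.1 N m; at the bite this jumps to over 0.25 N m within 0.1 rad, then climbs slowly.
- wing_grip (a point): Centre of the wing head, on the screw's axis, about 100 mm above the bench. The wings are one flat upright blade 54 mm long along this point's x axis, 10 mm thick along its y axis (flat faces, to be pinched), 26 mm tall (13 mm above and below this point). Site z is up. It sinks 4 mm per radian as the screw is tightened.
- parts_bin_in (a point): Bystander: blue open plastic bin 120 x 160 x 70 mm; centre of its inner floor.
- driver_grip (a point): Bystander: screwdriver lying on the bench; its handle.
- oil_jar: Bystander: amber glass jar, 52 mm diameter, 75 mm tall; origin under its centre.
- gauge_block: Bystander: steel block 50 x 70 x 30 mm; origin under its centre.
Mind the look-alikes: they are no part of the job. Several things have the shape of the bar; the one meant has the colours described above.

How it is judged:
By the outcome, as a careful person would: the job done as asked, in the order asked, and still so for the second after the job is handed in, with the robot touching nothing.
It also fails if it takes over 72 s, if anything falls off the work surface, if the arm or the gripper's body presses on something with over 40 N, if the wrist force passes 120 N, or if a joint passes its speed limit or range.

## Working session

There is one attempt and no reset: what is moved stays moved. The work goes in short steps, Python scripts to look and compute and a tool call to move; the robot and the scene stay as the last step left them, time stands still between calls to the robot, and variables do not carry over. Pictures are saved under pics/ and viewed, and the job is handed in when it is done.

Besides the shell and the picture viewer there is one more tool, called after "Request:" by a JSON object that holds its "op" and its "data", one argument or row to a line. arm_command: Moves the arm, as the interface text tells. Its arguments: {"type":"object","properties":{"plan":{"type":"string"},"squeeze":{"type":"number"}},"required":["plan"]}

```bash
ls; mkdir -p pics; python3 - <<'E'
from station import manip, imaging
import cv2, numpy as np
print(manip.observe())
for n in ["scene","top","wrist"]:
    m=imaging.camera_model(n); print(n,np.round(m["K"],2).tolist(),np.round(m["pose"],4).tolist())
    p,d=imaging.camera(n); np.savez(f"pics/{n}0.npz",p=p,d=d,K=m["K"],T=m["pose"])
    cv2.imwrite(f"pics/{n}0.png",p[:,:,::-1])
E
```

```text
pics
{'time': 0.0, 'q': array([-1.18215045,  0.53718421, -0.00443916,  1.53889393,  0.00258463,
        1.06731658, -0.07117315]), 'joint_velocities': array([ 0.00019162,  0.00119578,  0.0005909 ,  0.00075004, -0.00018308,
        0.00078617,  0.00103508]), 'effort': array([-7.36196143e-04, -5.83399236e+01,  1.04796700e+00, -2.59115392e+01,
        1.22156067e-02,  9.23666259e-03, -1.77297630e-05]), 'ee_pos': array([0.28528717, 0.58332053, 0.2303933 ]), 'eef_rot': array([ 0.15877113,  0.68900857, -0.16002475,  0.68880403]), 'wrist_force': array([ 0.769702  , -0.64502692, -0.2582039 ]), 'ft_torque': array([ 0.01968672,  0.03895546, -0.00861215]), 'grip_width': 0.08534595101612438}
scene [[396.2, 0.0, 254.01], [0.0, 396.2, 194.99], [0.0, 0.0, 1.0]] [[0.8486, 0.3508, -0.3959, 1.0166], [0.5289, -0.5713, 0.6276, -0.8204], [-0.006, -0.742, -0.6704, 0.9195], [0.0, 0.0, 0.0, 1.0]]
top [[397.21, 0.0, 252.05], [0.0, 397.21, 190.68], [0.0, 0.0, 1.0]] [[0.0273, -0.9862, 0.1634, 0.3166], [-0.9996, -0.028, -0.0019, -0.0361], [0.0064, -0.1632, -0.9866, 1.3725], [0.0, 0.0, 0.0, 1.0]]
wrist [[297.32, 0.0, 251.36], [0.0, 297.32, 194.64], [0.0, 0.0, 1.0]] [[0.4397, 0.8486, 0.2941, 0.2088], [0.8981, -0.4147, -0.1463, 0.62], [-0.0022, 0.3284, -0.9445, 0.3715], [0.0, 0.0, 0.0, 1.0]]
```

View pics/scene0.png

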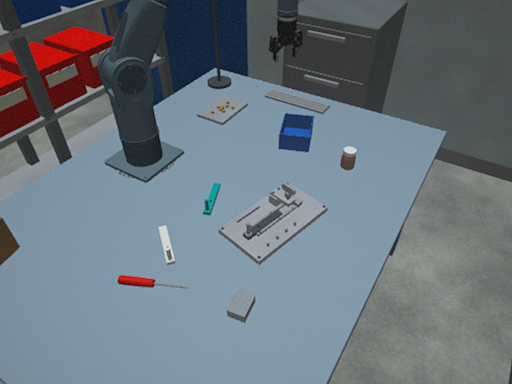

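View pics/top0.png

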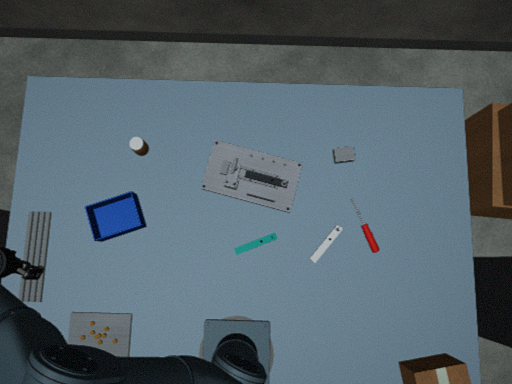

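View pics/wrist0.png

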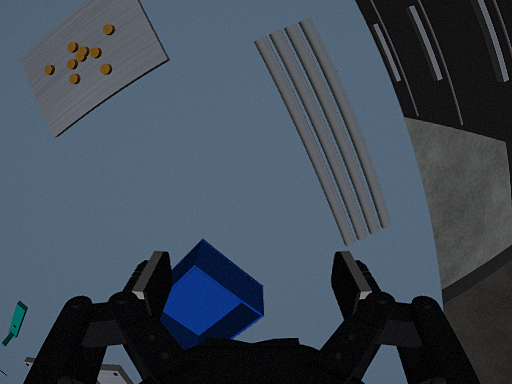

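The top view shows the fixture plate around (252,176), with the dark bar in its channel near (265,178) and the clamp near (230,172). The look-alikes are a green bar at (256,243) and a white bar at (326,244). The dark one in the channel fits the description, so I'll enlarge it to confirm.

```bash
python3 - <<'E'
import cv2
a=cv2.imread("pics/top0.png")[130:220,190:315]; b=cv2.imread("pics/scene0.png")[170:265,210:335]
cv2.imwrite("pics/topc.png",cv2.resize(a,None,fx=6,fy=6,interpolation=cv2.INTER_CUBIC))
cv2.imwrite("pics/scenec.png",cv2.resize(b,None,fx=6,fy=6,interpolation=cv2.INTER_CUBIC))
E
```

```text
(no output)
```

View pics/topc.png

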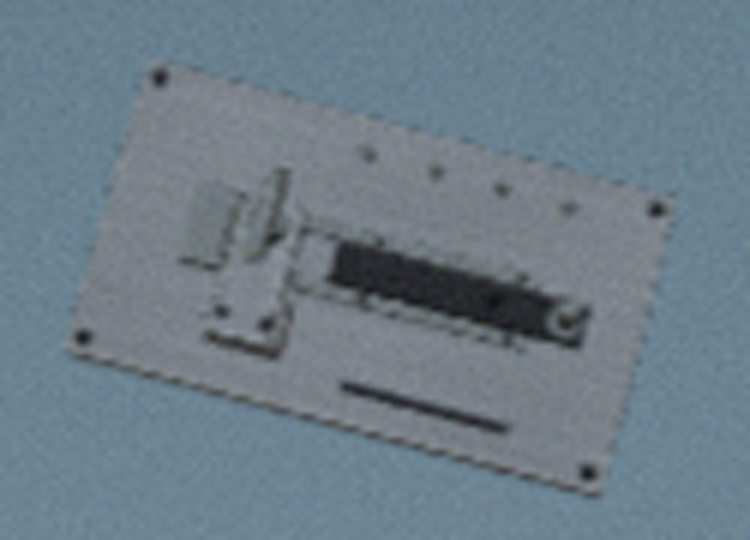

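View pics/scenec.png

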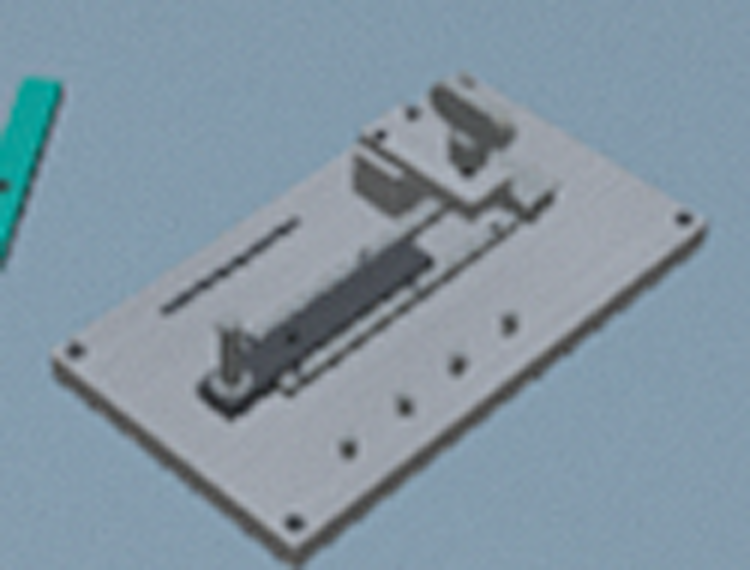

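The dark bar is confirmed: it sits in the plate's channel with the post at about top (284,183), and the wing blade is near (235,166). Next I'll get a coarse pose by casting rays.

```bash
cat > h.py <<'E'
import numpy as np, cv2
def ray(M,uv,fish=False):
    K,T=np.array(M["K"]),np.array(M["pose"] if "pose" in M else M["T"])
    x=(uv[0]-K[0,2])/K[0,0]; y=(uv[1]-K[1,2])/K[1,1]
    if fish:
        r=np.hypot(x,y); s=np.sin(r)/r if r>1e-9 else 1; d=np.array([x*s,y*s,np.cos(r)])
    else: d=np.array([x,y,1.])
    d=T[:3,:3]@d
    return T[:3,3],d/np.linalg.norm(d)
def onz(M,uv,z,fish=False):
    o,d=ray(M,uv,fish); return o+d*(z-o[2])/d[2]
def tri(rs):
    A=np.zeros((3,3));b=np.zeros(3)
    for o,d in rs:
        P=np.eye(3)-np.outer(d,d);A+=P;b+=P@o
    X=np.linalg.solve(A,b); return X,[np.linalg.norm((np.eye(3)-np.outer(d,d))@(X-o)) for o,d in rs]
def proj(M,X,fish=True):
    K,T=np.array(M["K"]),np.array(M["pose"] if "pose" in M else M["T"])
    p=T[:3,:3].T@(np.array(X)-T[:3,3])
    if not fish: return K[0,0]*p[0]/p[2]+K[0,2],K[1,1]*p[1]/p[2]+K[1,2]
    t=np.arctan2(np.hypot(p[0],p[1]),p[2]); r=np.hypot(p[0],p[1])
    return K[0,0]*t*p[0]/r+K[0,2],K[1,1]*t*p[1]/r+K[1,2]
E
python3 - <<'E'
from h import *
t=dict(np.load("pics/top0.npz")); s=dict(np.load("pics/scene0.npz"))
T=lambda u,v:(190+(u+.5)/6-.5,130+(v+.5)/6-.5); S=lambda u,v:(210+(u+.5)/6-.5,170+(v+.5)/6-.5)
c=[onz(t,T(*p),.02) for p in [(160,77),(657,208),(588,472),(84,337)]]
for x in c: print("hole",x.round(4))
for a,b in [((160,77),(684,218)),((657,208),(294,523)),((588,472),(76,350))]:
    X,r=tri([ray(t,T(*a)),ray(s,S(*b))]); print("tri hole",X.round(4),np.round(r,4))
c=np.array(c); d=(c[0]+c[3]-c[1]-c[2])[:2]; print("dir deg",np.degrees(np.arctan2(d[1],d[0])),c.mean(0))
d2=(c[0]-c[3]+c[1]-c[2])[:2];print("perp",np.degrees(np.arctan2(d2[1],d2[0])))
print("bar front top",onz(t,T(335,262),.032),"bar rear",onz(t,T(585,328),.032))
print("post top",onz(t,T(566,318),.076))
print("blade ends",onz(t,T(285,170),.113),onz(t,T(258,258),.113))
E
```

```text
hole [0.7091 0.092  0.02  ]
hole [ 0.6388 -0.2004  0.02  ]
hole [ 0.483  -0.1622  0.02  ]
hole [0.5531 0.1292 0.02  ]
tri hole [0.7088 0.092  0.023 ] [0.0007 0.0007]
tri hole [ 0.6384 -0.1997  0.0231] [0.0005 0.0005]
tri hole [ 0.4831 -0.1615  0.0225] [0.0006 0.0006]
dir deg 76.46816652494569 [ 0.59598745 -0.03534839  0.02      ]
perp -13.599920064791648
bar front top [ 0.59877843 -0.01418785  0.032     ] bar rear [ 0.56434821 -0.15826946  0.032     ]
post top [ 0.56154371 -0.14366785  0.076     ]
blade ends [0.63192938 0.01315162 0.113     ] [0.58274173 0.02607892 0.113     ]
```

```bash
cat >> h.py <<'E'
from scipy.spatial.transform import Rotation as R
def need(pos,yaw,verbose=True):
    """tool-frame shift and rotvec to have TCP at pos, pointing down, tool y along azimuth yaw (deg)"""
    from station import manip
    o=manip.observe(); A=R.from_quat(o["eef_rot"]).as_matrix()
    y=np.array([np.cos(np.radians(yaw)),np.sin(np.radians(yaw)),0]); x=np.array([0,0,-1.])
    B=np.stack([x,y,np.cross(x,y)],1)
    sh=A.T@(np.array(pos)-o["ee_pos"]); rv=R.from_matrix(A.T@B).as_rotvec()
    print("t",round(o["time"],2),"pos",o["ee_pos"].round(4),"yawy",np.degrees(np.arctan2(A[1,1],A[0,1])).round(2),"down",A[:,0].round(4),"F",o["wrist_force"].round(2),"M",o["ft_torque"].round(3),"w",round(float(o["grip_width"]),4))
    print("shift tool",sh.round(4),"rotvec",rv.round(4),"q",o["q"].round(3))
    return sh,rv
E
python3 - <<'E'
from h import *
need([0.5615,-0.1437,0.20],76.45)
need([0.5615,-0.1437,0.20],76.45-180)
E
```

```text
t 0.15 pos [0.2853 0.5835 0.2306] yawy 63.95 down [-5.0e-04 -1.2e-03 -1.0e+00] F [-0.63 -0.04  0.28] M [ 0.003 -0.029 -0.012] w 0.0857
shift tool [ 0.0314 -0.532   0.5675] rotvec [-2.182e-01 -1.000e-04  1.300e-03] q [-1.182  0.537 -0.004  1.539  0.003  1.067 -0.071]
t 0.15 pos [0.2853 0.5835 0.2306] yawy 63.95 down [-5.0e-04 -1.2e-03 -1.0e+00] F [-0.63 -0.04  0.28] M [ 0.003 -0.029 -0.012] w 0.0857
shift tool [ 0.0314 -0.532   0.5675] rotvec [2.9234e+00 1.9000e-03 1.0000e-04] q [-1.182  0.537 -0.004  1.539  0.003  1.067 -0.071]
```

Request:
{"op": "arm_command", "data": {
  "plan": "1 0 -.030 .032 0 0 0;1 0 -.030 .032 0 0 0;1 0 -.030 .032 0 0 0;1 0 -.030 .032 0 0 0;1 0 -.030 .032 0 0 0;1 0 -.030 .032 0 0 0;1 0 -.030 .032 0 0 0;1 0 -.030 .032 0 0 0",
  "squeeze": 40
}}

```text
time: 0.95
ee_pos: [0.4097, 0.25, 0.2276]
eef_rot: [0.155, 0.691, -0.155, 0.688]
wrist_force: [1.2, 0.5, 0.5]
grip_width: 0.0854
```

```bash
python3 -c "
from h import *
need([0.5615,-0.1437,0.20],76.45)"
```

```text
t 0.95 pos [0.4097 0.25   0.2276] yawy 64.67 down [-4.1e-03  7.0e-04 -1.0e+00] F [1.22 0.45 0.52] M [ 0.008 -0.032  0.066] w 0.0854
shift tool [ 0.0267 -0.2908  0.3058] rotvec [-0.2056 -0.0041  0.0007] q [-0.716  0.252  0.09   1.982 -0.032  0.911  0.519]
```

Request:
{"op": "arm_command", "data": {
  "plan": "1 0 -.032 .034 0 0 0;1 0 -.032 .034 0 0 0;1 0 -.032 .034 0 0 0;1 0 -.032 .034 0 0 0;1 0 -.032 .034 0 0 0;1 0 -.032 .034 0 0 0;1 0 -.032 .034 0 0 0;1 .01 -.032 .034 0 0 0"
}}

```text
time: 1.75
ee_pos: [0.5495, -0.1123, 0.2179]
eef_rot: [0.155, 0.69, -0.153, 0.69]
wrist_force: [1.2, 0.6, -0.6]
grip_width: 0.0852
```

```bash
python3 -c "
from h import *
need([0.5615,-0.1437,0.20],76.45)"
```

```text
t 1.75 pos [ 0.5495 -0.1123  0.2179] yawy 64.82 down [-6.e-04  2.e-03 -1.e+00] F [ 1.21  0.62 -0.57] M [ 0.049 -0.103  0.007] w 0.0852
shift tool [ 0.0178 -0.0234  0.0242] rotvec [-0.2031 -0.0012 -0.0017] q [-0.098  0.408  0.285  1.805 -0.14   0.949  1.378]
```

Request:
{"op": "arm_command", "data": {
  "plan": "1 0 -.011 .012 -.1 0 0;1 0 -.011 .012 -.1 0 0;1 0 0 0 0 0 0;1 0 0 0 0 0 0;1 0 0 0 0 0 0;1 0 0 0 0 0 0;1 0 0 0 0 0 0;1 0 0 0 0 0 0"
}}

```text
time: 2.55
ee_pos: [0.562, -0.1477, 0.2155]
eef_rot: [0.086, 0.703, -0.087, 0.7]
wrist_force: [-0.8, -0.1, 0.2]
grip_width: 0.0853
```

```bash
python3 - <<'E'
from h import *
from station import manip,imaging
need([0.5615,-0.1437,0.20],76.45)
for n in ["wrist"]:
    m=imaging.camera_model(n); p,d=imaging.camera(n); np.savez(f"pics/{n}1.npz",p=p,d=d,K=m["K"],T=m["pose"])
    cv2.imwrite(f"pics/{n}1.png",cv2.resize(p[:,:,::-1],(780,585),interpolation=cv2.INTER_CUBIC))
    print(m["pose"].round(3))
E
```

```text
t 2.55 pos [ 0.562  -0.1477  0.2155] yawy 75.95 down [-4.6e-03  2.0e-04 -1.0e+00] F [-0.84 -0.14  0.17] M [-0.004 -0.028  0.027] w 0.0853
shift tool [ 0.0155  0.0038 -0.0014] rotvec [-0.0087 -0.0045  0.0009] q [-0.009  0.445  0.25   1.75  -0.129  0.967  1.617]
[[ 0.243  0.918  0.314  0.48 ]
 [ 0.97  -0.23  -0.08  -0.128]
 [-0.002  0.324 -0.946  0.357]
 [ 0.     0.     0.     1.   ]]
```

View pics/wrist1.png

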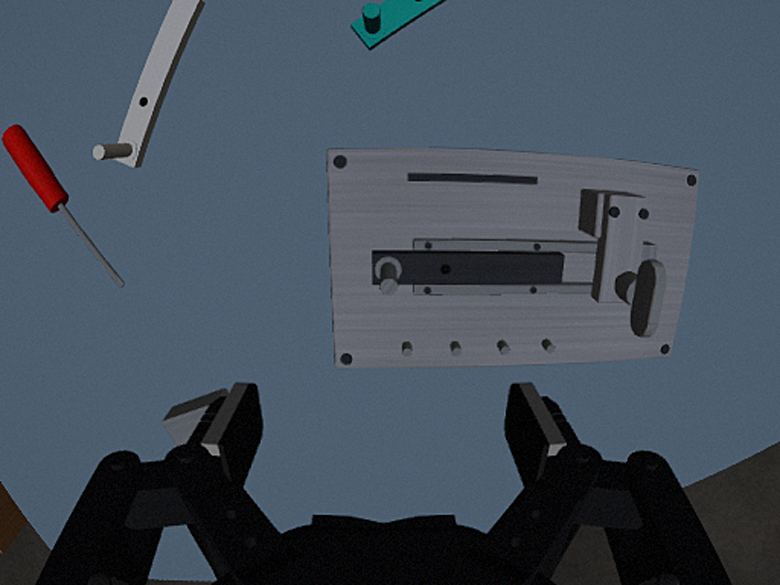

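The wrist view (780x585) shows the post base ring at (388,268) with its top near (390,288), the bar front edge at x≈562, and the wing blade at (648,298). I'll enlarge it to read the points.

```bash
python3 - <<'E'
import cv2,numpy as np
p=np.load("pics/wrist1.npz")["p"][:,:,::-1]
def crop(x0,y0,x1,y1,f,n): cv2.imwrite(n,cv2.convertScaleAbs(cv2.resize(p[y0:y1,x0:x1],None,fx=f,fy=f,interpolation=cv2.INTER_CUBIC),alpha=1.6))
crop(235,150,325,210,8,"pics/w1a.png"); crop(370,115,470,225,5,"pics/w1b.png")
E
```

```text
(no output)
```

View pics/w1a.png

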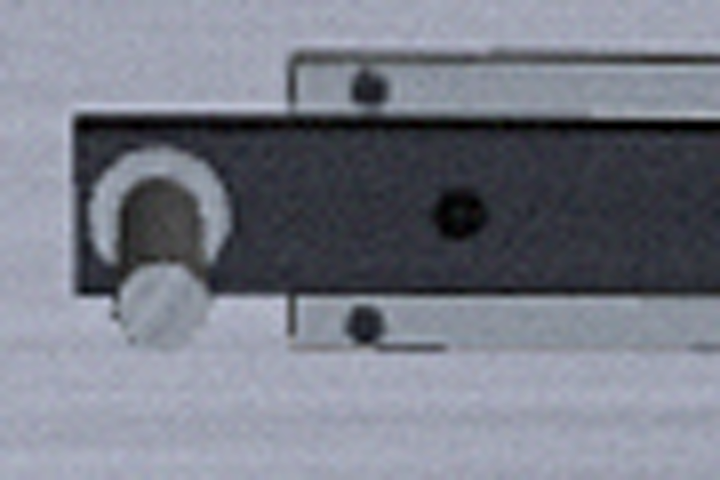

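View pics/w1b.png

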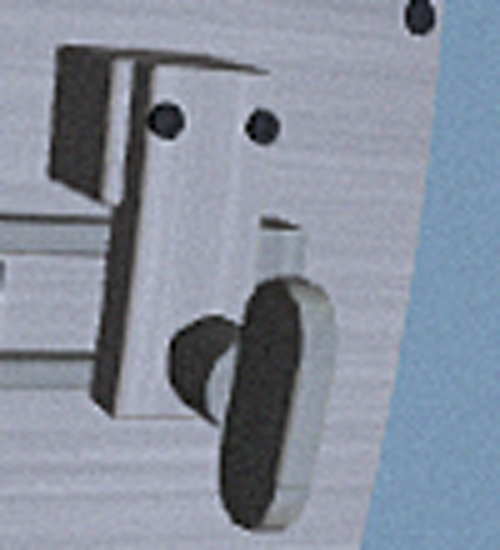

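```bash
python3 - <<'E'
from h import *
w=dict(np.load("pics/wrist1.npz"))
a=lambda u,v:(235+(u+.5)/8-.5,150+(v+.5)/8-.5); b=lambda u,v:(370+(u+.5)/5-.5,115+(v+.5)/5-.5)
P=lambda n,p,z:print(n,onz(w,p,z,True).round(4))
P("post top",a(163,305),.076);P("post ring",a(160,213),.032)
P("bar rear L",a(78,295),.032);P("bar rear R",a(78,120),.032)
P("blade far",b(314,287),.113);P("blade near",b(282,524),.113);P("blade c",b(300,405),.113)
P("bar front",((562/780*512),(267/585*384)),.032)
for h in [(340,161),(691,180),(665,349),(346,358)]: P("hole",(h[0]*512/780,h[1]*384/585),.02)
P("arm top hole",b(166,121),.062);P("arm top hole",b(262,127),.062)
E
```

```text
post top [ 0.567  -0.1467  0.076 ]
post ring [ 0.5672 -0.1467  0.032 ]
bar rear L [ 0.5762 -0.161   0.032 ]
bar rear R [ 0.5513 -0.1546  0.032 ]
blade far [0.5809 0.0264 0.113 ]
blade near [0.6298 0.0171 0.113 ]
blade c [0.6046 0.0219 0.113 ]
bar front [ 0.5981 -0.0138  0.032 ]
hole [ 0.4819 -0.1616  0.02  ]
hole [0.553  0.1285 0.02  ]
hole [0.7083 0.0915 0.02  ]
hole [ 0.6367 -0.1996  0.02  ]
arm top hole [0.5555 0.0221 0.062 ]
arm top hole [0.5615 0.0472 0.062 ]
```

```bash
python3 -c "
from h import *
need([0.567,-0.1467,0.040],76.3)"
```

```text
t 2.6 pos [ 0.562  -0.1477  0.2155] yawy 75.96 down [-4.7e-03  3.0e-04 -1.0e+00] F [0.1  1.13 0.61] M [ 0.078  0.012 -0.   ] w 0.0851
shift tool [0.1755 0.0023 0.0054] rotvec [-0.0059 -0.0046  0.0009] q [-0.009  0.445  0.25   1.75  -0.129  0.967  1.617]
```

Request:
{"op": "arm_command", "data": {
  "plan": "1 .02 .0015 .005 -.005 -.0045 0;1 .025 0 0 0 0 0;1 .025 0 0 0 0 0;1 .025 0 0 0 0 0;1 .02 0 0 0 0 0;1 .01 0 0 0 0 0;1 0 0 0 0 0 0;1 0 0 0 0 0 0"
}}

```text
time: 3.4
ee_pos: [0.5703, -0.1458, 0.0888]
eef_rot: [0.084, 0.7, -0.084, 0.704]
wrist_force: [-1.3, -0.2, 0.3]
grip_width: 0.0854
```

```bash
python3 -c "
from h import *
need([0.567,-0.1467,0.040],76.3)"
```

```text
t 3.4 pos [ 0.5703 -0.1458  0.0888] yawy 76.36 down [ 0.0058 -0.001  -1.    ] F [-1.26 -0.18  0.31] M [-0.073 -0.015  0.001] w 0.0854
shift tool [ 0.0488 -0.0017 -0.0033] rotvec [ 0.0011  0.0059 -0.0004] q [ 0.024  0.624  0.204  1.817 -0.182  0.713  1.66 ]
```

Request:
{"op": "arm_command", "data": {
  "plan": "1 .01 -.001 -.003 0 .005 0;1 .014 0 0 0 0 0;1 .014 0 0 0 0 0;1 .01 0 0 0 0 0;1 0 0 0 0 0 0;1 0 0 0 0 0 0;1 0 0 0 0 0 0;1 0 0 0 0 0 0"
}}

```text
time: 4.2
ee_pos: [0.5689, -0.1465, 0.0389]
eef_rot: [0.084, 0.701, -0.084, 0.704]
wrist_force: [-0.3, 0.2, -0.8]
grip_width: 0.0852
```

```bash
python3 - <<'E'
from h import *
from station import manip,imaging
need([0.567,-0.1467,0.040],76.3)
for n in ["wrist"]:
    m=imaging.camera_model(n); p,d=imaging.camera(n); np.savez(f"pics/{n}2.npz",p=p,d=d,K=m["K"],T=m["pose"])
    cv2.imwrite(f"pics/{n}2.png",cv2.convertScaleAbs(cv2.resize(p[:,:,::-1],(780,585),interpolation=cv2.INTER_CUBIC),alpha=1.5))
E
```

```text
t 4.2 pos [ 0.5689 -0.1465  0.0389] yawy 76.35 down [ 4.3e-03 -3.0e-04 -1.0e+00] F [-0.31  0.19 -0.82] M [ 0.001  0.053 -0.052] w 0.0852
shift tool [-0.0011 -0.0007 -0.0018] rotvec [ 0.0009  0.0043 -0.0007] q [ 0.042  0.703  0.181  1.829 -0.202  0.623  1.678]
```

View pics/wrist2.png

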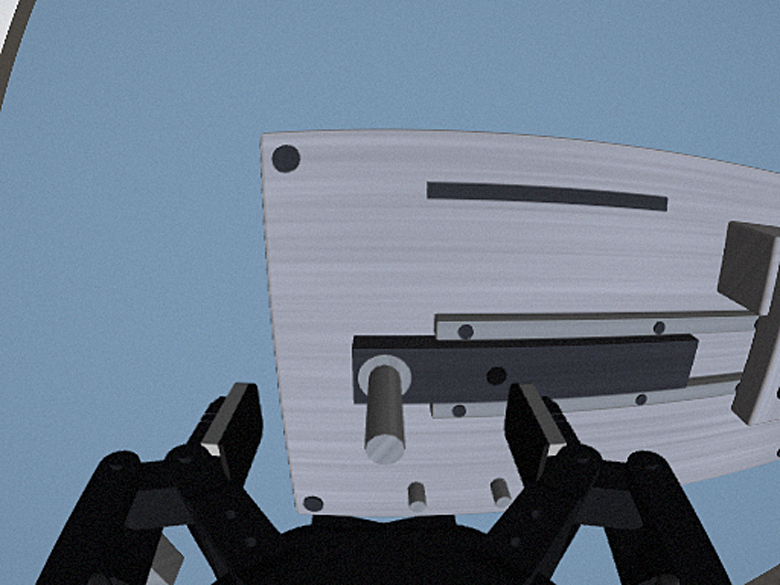

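The post at (385,410) stands midway between the open pads at (235,425) and (535,425), so I'll close on it.

Request:
{"op": "arm_command", "data": {
  "plan": "0 0 0 -.0015 0 0 0;0 0 0 0 0 0 0;0 0 0 0 0 0 0;0 0 0 0 0 0 0;0 0 0 0 0 0 0;0 0 0 0 0 0 0;0 0 0 0 0 0 0;0 0 0 0 0 0 0",
  "squeeze": 40
}}

```text
time: 5.05
ee_pos: [0.5682, -0.1461, 0.0401]
eef_rot: [0.084, 0.7, -0.084, 0.704]
wrist_force: [0.6, 0.3, 0.5]
grip_width: 0.0109
```

```bash
python3 - <<'E'
from h import *
# estimate travel: stop is 25mm past screw axis
u=np.array([np.cos(np.radians(76.3)),np.sin(np.radians(76.3))])
bl=np.array([.6050,.0218]); front=np.array([.5981,-.0138]); post=np.array([.567,-.1467])
print("travel", (bl-front)@u+.025, "via post",(bl-post)@u+.025-.138)
need([0.567,-0.1467,0.040],76.3)
E
```

```text
travel 0.06122133187976898 via post 0.05970587627009685
t 5.05 pos [ 0.5682 -0.1461  0.0401] yawy 76.36 down [ 6.5e-03 -6.0e-04 -1.0e+00] F [0.55 0.27 0.45] M [-0.008  0.04  -0.006] w 0.0109
shift tool [ 0.0001 -0.0008 -0.001 ] rotvec [ 0.0011  0.0065 -0.001 ] q [ 0.042  0.699  0.181  1.833 -0.202  0.62   1.678]
```

Request:
{"op": "arm_command", "data": {
  "plan": "0 0 .005 0 0 .006 0;0 0 .007 0 0 0 0;0 0 .007 0 0 0 0;0 0 .007 0 0 0 0;0 0 .007 0 0 0 0;0 0 .007 0 0 0 0;0 0 .007 0 0 0 0;0 0 .003 0 0 0 0"
}}

```text
time: 5.85
ee_pos: [0.5806, -0.0961, 0.0402]
eef_rot: [0.084, 0.702, -0.085, 0.702]
wrist_force: [-0.2, -2.8, 0.4]
grip_width: 0.011
```

```bash
python3 -c "
from h import *
t=np.array([.5682,-.1461])+.060*np.array([np.cos(np.radians(76.3)),np.sin(np.radians(76.3))])
need([*t,0.040],76.3)"
```

```text
t 5.85 pos [ 0.5806 -0.0961  0.0402] yawy 76.24 down [ 1.0e-04 -2.2e-03 -1.0e+00] F [-0.18 -2.79  0.4 ] M [-0.496  0.053  0.025] w 0.011
shift tool [ 0.0002  0.0085 -0.0002] rotvec [-0.001   0.0007  0.0021] q [-0.053  0.705  0.19   1.823 -0.205  0.632  1.589]
```

Friction is about 3 N. I'll approach the stop slowly.

Request:
{"op": "arm_command", "data": {
  "plan": "0 0 .002 0 0 0 0;0 0 .002 0 0 0 0;0 0 .001 0 0 0 0;0 0 .001 0 0 0 0;0 0 .001 0 0 0 0;0 0 .001 0 0 0 0;0 0 0 0 0 0 0;0 0 0 0 0 0 0"
}}

```text
time: 6.65
ee_pos: [0.5824, -0.0882, 0.0402]
eef_rot: [0.084, 0.702, -0.086, 0.702]
wrist_force: [-0.3, -3.3, 1.1]
grip_width: 0.0111
```

```bash
python3 -c "
from h import *
t=np.array([.5682,-.1461])+.060*np.array([np.cos(np.radians(76.3)),np.sin(np.radians(76.3))])
need([*t,0.040],76.3)"
```

```text
t 6.65 pos [ 0.5824 -0.0882  0.0402] yawy 76.19 down [-2.0e-04 -2.6e-03 -1.0e+00] F [-0.26 -3.29  1.05] M [-0.509  0.078 -0.011] w 0.0111
shift tool [ 0.0002  0.0004 -0.0001] rotvec [-0.0019  0.0004  0.0026] q [-0.068  0.705  0.191  1.822 -0.205  0.634  1.575]
```

Request:
{"op": "arm_command", "data": {
  "plan": "0 0 .0008 0 0 0 0;0 0 .0008 0 0 0 0;0 0 .0008 0 0 0 0;0 0 .0008 0 0 0 0;0 0 0 0 0 0 0;0 0 0 0 0 0 0;0 0 0 0 0 0 0;0 0 0 0 0 0 0"
}}

```text
time: 7.45
ee_pos: [0.583, -0.0858, 0.0402]
eef_rot: [0.084, 0.702, -0.087, 0.702]
wrist_force: [0.1, -3.1, 0.6]
grip_width: 0.0109
```

```bash
python3 -c "
from h import *
t=np.array([.5682,-.1461])+.060*np.array([np.cos(np.radians(76.3)),np.sin(np.radians(76.3))])
need([*t,0.040],76.3)"
```

```text
t 7.45 pos [ 0.583  -0.0858  0.0402] yawy 76.15 down [-4.0e-04 -3.5e-03 -1.0e+00] F [ 0.09 -3.11  0.63] M [-0.436  0.028  0.012] w 0.0109
shift tool [ 0.0002 -0.0021 -0.0001] rotvec [-0.0027  0.0004  0.0035] q [-0.074  0.706  0.193  1.821 -0.205  0.634  1.569]
```

Request:
{"op": "arm_command", "data": {
  "plan": "0 0 .0008 0 0 0 .003;0 0 .0008 0 0 0 0;0 0 .0008 0 0 0 0;0 0 .0008 0 0 0 0;0 0 0 0 0 0 0;0 0 0 0 0 0 0;0 0 0 0 0 0 0;0 0 0 0 0 0 0"
}}

```text
time: 8.25
ee_pos: [0.583, -0.0858, 0.0402]
eef_rot: [0.085, 0.702, -0.087, 0.702]
wrist_force: [-1.2, -3.9, 1.3]
grip_width: 0.0112
```

```bash
python3 -c "
from h import *
t=np.array([.5682,-.1461])+.060*np.array([np.cos(np.radians(76.3)),np.sin(np.radians(76.3))])
need([*t,0.040],76.3)"
```

```text
t 8.25 pos [ 0.583  -0.0858  0.0402] yawy 76.03 down [-6.0e-04 -3.5e-03 -1.0e+00] F [-1.24 -3.94  1.27] M [-0.585  0.079  0.006] w 0.0112
shift tool [ 0.0002 -0.0021 -0.0001] rotvec [-0.0047  0.0003  0.0036] q [-0.074  0.706  0.193  1.821 -0.206  0.634  1.567]
```

Request:
{"op": "arm_command", "data": {
  "plan": "0 0 .0015 0 0 0 0;0 0 .0015 0 0 0 0;0 0 .0015 0 0 0 0;0 0 .0015 0 0 0 0;0 0 .0015 0 0 0 0;0 0 .0015 0 0 0 0;0 0 .0015 0 0 0 0;0 0 .0015 0 0 0 0"
}}

```text
time: 9.05
ee_pos: [0.5835, -0.0858, 0.041]
eef_rot: [0.083, 0.702, -0.094, 0.701]
wrist_force: [-1.9, -5.5, 3.3]
grip_width: 0.0107
```

```bash
python3 - <<'E'
from h import *
from station import manip,imaging
t=np.array([.5682,-.1461])+.060*np.array([np.cos(np.radians(76.3)),np.sin(np.radians(76.3))])
need([*t,0.040],76.3)
for n in ["wrist","top"]:
    m=imaging.camera_model(n); p,d=imaging.camera(n); np.savez(f"pics/{n}3.npz",p=p,d=d,K=m["K"],T=m["pose"])
    cv2.imwrite(f"pics/{n}3.png",cv2.convertScaleAbs(cv2.resize(p[:,:,::-1],(780,585),interpolation=cv2.INTER_CUBIC),alpha=1.5))
E
```

```text
t 9.05 pos [ 0.5835 -0.0858  0.041 ] yawy 75.57 down [-0.0034 -0.0156 -0.9999] F [-1.89 -5.45  3.32] M [-0.943  0.299  0.025] w 0.0107
shift tool [ 0.001  -0.0021 -0.0005] rotvec [-0.0127  0.0005  0.016 ] q [-0.091  0.707  0.207  1.819 -0.199  0.638  1.547]
```

View pics/wrist3.png

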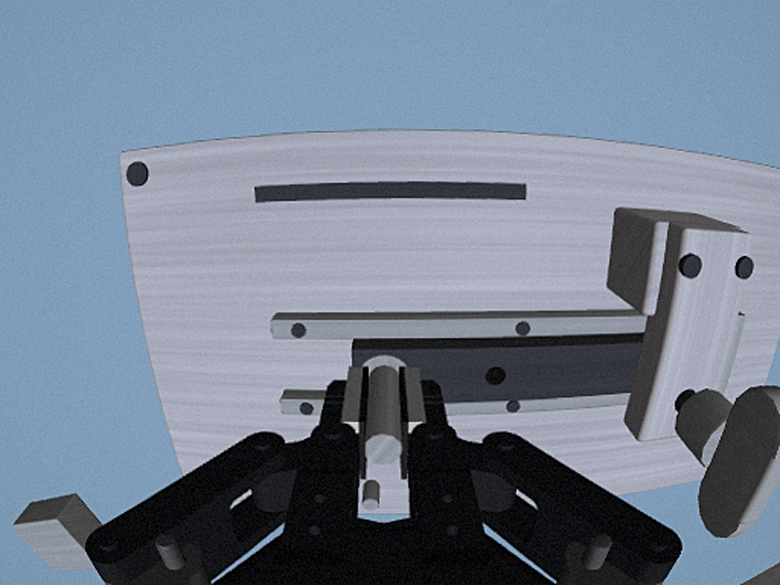

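The bar stopped after 62 mm of travel, against about 60–61 mm expected, and the force is rising. In the view, the bar runs under the clamp arm at (640,370). I'll release the post.

Request:
{"op": "arm_command", "data": {
  "plan": "0 0 .001 0 0 0 0;1 0 0 0 0 0 0;1 0 0 0 0 0 0;1 0 0 0 0 0 0;1 0 0 0 0 0 0;1 0 0 0 0 0 0;1 0 0 0 .0 0 .0;1 0 0 0 0 0 0"
}}

```text
time: 9.95
ee_pos: [0.5843, -0.08, 0.0406]
eef_rot: [0.083, 0.702, -0.091, 0.701]
wrist_force: [0.5, 1.5, 0.1]
grip_width: 0.0857
```

```bash
python3 -c "
from h import *
need([.583,-.0858,0.20],76.3)"
```

```text
t 9.95 pos [ 0.5843 -0.08    0.0406] yawy 75.8 down [-0.0034 -0.011  -0.9999] F [0.5  1.51 0.06] M [ 0.007  0.038 -0.004] w 0.0857
shift tool [-1.593e-01 -7.700e-03  1.000e-04] rotvec [-0.0087 -0.0006  0.0115] q [-0.095  0.707  0.202  1.818 -0.202  0.638  1.546]
```

Request:
{"op": "arm_command", "data": {
  "plan": "1 -.02 0 0 -.008 0 .011;1 -.03 0 0 0 0 0;1 -.03 0 0 0 0 0;1 -.03 0 0 0 0 0;1 -.03 0 0 0 0 0;1 -.02 0 0 0 0 0;1 0 0 0 0 0 0;1 0 0 0 0 0 0"
}}

```text
time: 10.75
ee_pos: [0.5832, -0.0799, 0.2055]
eef_rot: [0.085, 0.703, -0.085, 0.701]
wrist_force: [-0.1, 0.1, -0.8]
grip_width: 0.0852
```

```bash
python3 - <<'E'
from h import *
from station import manip,imaging
need([.607,.0215,0.20],76.3)
for n in ["wrist","top"]:
    m=imaging.camera_model(n); p,d=imaging.camera(n); np.savez(f"pics/{n}4.npz",p=p,d=d,K=m["K"],T=m["pose"])
    cv2.imwrite(f"pics/{n}4.png",cv2.convertScaleAbs(cv2.resize(p[:,:,::-1],(780,585),interpolation=cv2.INTER_CUBIC),alpha=1.5))
E
```

```text
t 10.75 pos [ 0.5832 -0.0799  0.2055] yawy 76.24 down [-3.4e-03  6.0e-04 -1.0e+00] F [-0.08  0.14 -0.84] M [-0.009 -0.018 -0.037] w 0.0852
shift tool [ 0.0055  0.1041 -0.001 ] rotvec [-0.001  -0.0035  0.0002] q [-0.131  0.47   0.256  1.74  -0.142  0.953  1.512]
```

View pics/wrist4.png

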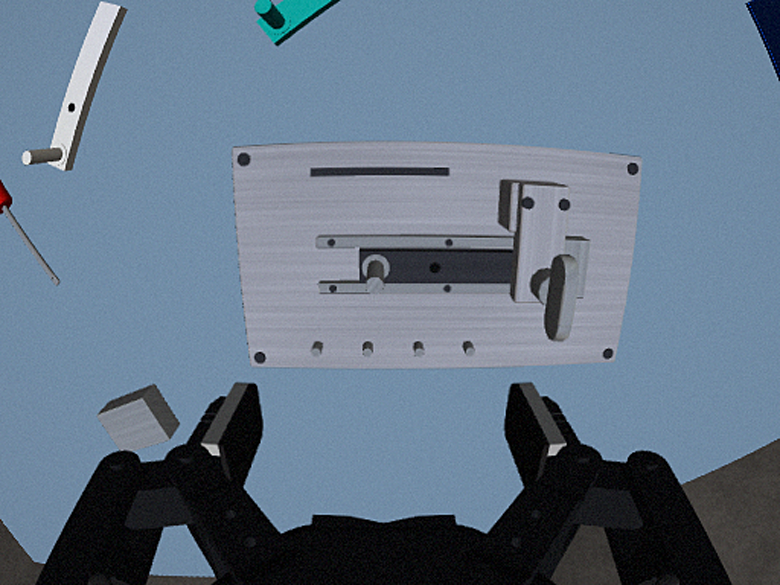

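Request:
{"op": "arm_command", "data": {
  "plan": "1 0 .013 0 0 -.0035 0;1 0 .02 0 0 0 0;1 0 .02 0 0 0 0;1 0 .02 0 0 0 0;1 0 .02 0 0 0 0;1 0 .012 0 0 0 0;1 0 0 0 0 0 0;1 0 0 0 0 0 0"
}}

```text
time: 11.65
ee_pos: [0.6045, 0.0315, 0.1957]
eef_rot: [0.083, 0.707, -0.085, 0.697]
wrist_force: [-0.1, -0.9, -0.4]
grip_width: 0.0856
```

```bash
python3 - <<'E'
from h import *
from station import manip,imaging
need([.607,.0215,0.20],76.3)
for n in ["wrist"]:
    m=imaging.camera_model(n); p,d=imaging.camera(n); np.savez(f"pics/{n}5.npz",p=p,d=d,K=m["K"],T=m["pose"])
    cv2.imwrite(f"pics/{n}5.png",cv2.convertScaleAbs(cv2.resize(p[120:250,190:330,::-1],None,fx=4.5,fy=4.5,interpolation=cv2.INTER_CUBIC),alpha=1.5))
E
```

```text
t 11.65 pos [0.6045 0.0315 0.1957] yawy 76.34 down [-1.470e-02 -1.000e-04 -9.999e-01] F [-0.11 -0.86 -0.37] M [ 0.007  0.04  -0.034] w 0.0856
shift tool [-0.0043 -0.0091  0.0048] rotvec [ 0.0007 -0.0142  0.0036] q [-0.293  0.514  0.232  1.692 -0.139  0.966  1.323]
```

View pics/wrist5.png

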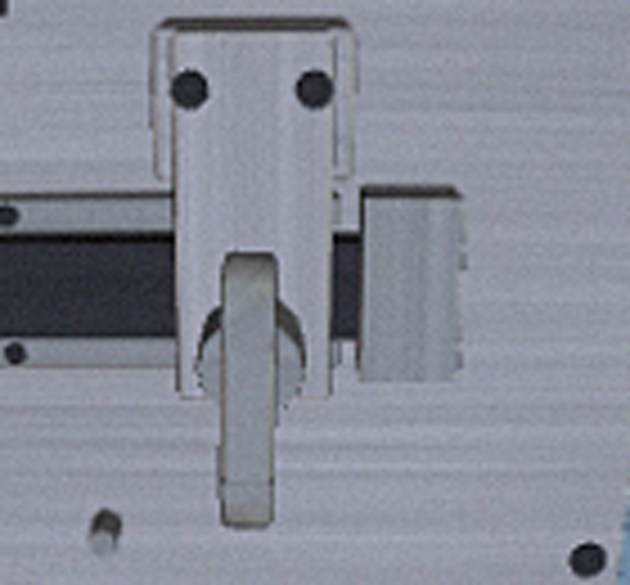

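```bash
python3 - <<'E'
from h import *
w=dict(np.load("pics/wrist5.npz"))
b=lambda u,v:(190+(u+.5)/4.5-.5,120+(v+.5)/4.5-.5)
for p,z in [((250,254),.113),((250,254),.105),((247,483),.113),((247,525),.10),((248,385),.113),((251,365),.085),((252,350),.064),((175,285),.062),((331,285),.062),((190,89),.062),((314,89),.062),((360,285),.032),((360,285),.045)]:
    print(p,z,onz(w,b(*p),z,True).round(4))
for e in [((221,300),(221,470)),((275,300),(273,470)),((175,60),(180,390)),((333,60),(330,390))]:
    a,c=[onz(w,b(*q),.113 if e[0][0] in(221,275) else .062,True) for q in e]; d=c-a; print(np.degrees(np.arctan2(d[1],d[0])), a.round(4),c.round(4))
E
```

```text
(250, 254) 0.113 [0.5801 0.031  0.113 ]
(250, 254) 0.105 [0.5821 0.0303 0.105 ]
(247, 483) 0.113 [0.6222 0.0199 0.113 ]
(247, 525) 0.1 [0.6368 0.0158 0.1   ]
(248, 385) 0.113 [0.6035 0.0248 0.113 ]
(251, 365) 0.085 [0.6094 0.0232 0.085 ]
(252, 350) 0.064 [0.6132 0.0219 0.064 ]
(175, 285) 0.062 [0.5957 0.0092 0.062 ]
(331, 285) 0.062 [0.6036 0.0418 0.062 ]
(190, 89) 0.062 [0.5554 0.023  0.062 ]
(314, 89) 0.062 [0.5616 0.048  0.062 ]
(360, 285) 0.032 [0.6139 0.0475 0.032 ]
(360, 285) 0.045 [0.61   0.0477 0.045 ]
-14.51109196940875 [0.587 0.024 0.113] [0.6185 0.0158 0.113 ]
-14.376190826152898 [0.5892 0.0332 0.113 ] [0.6208 0.0252 0.113 ]
-13.970567247643906 [0.5488 0.0215 0.062 ] [0.6192 0.004  0.062 ]
-13.592767781389071 [0.5565 0.0532 0.062 ] [0.627  0.0362 0.062 ]
```

```bash
python3 -c "
from h import *
need([.609,.0235,0.084],75.6)"
```

```text
t 11.7 pos [0.6044 0.0315 0.1958] yawy 76.33 down [-1.460e-02  2.000e-04 -9.999e-01] F [-0.16  0.97  0.14] M [-0.032  0.024 -0.001] w 0.0856
shift tool [ 0.1117 -0.0063  0.0079] rotvec [ 0.0128 -0.0142  0.0034] q [-0.293  0.513  0.231  1.693 -0.139  0.966  1.323]
```

Request:
{"op": "arm_command", "data": {
  "plan": "1 .005 -.006 .006 .013 -.014 .003;1 .01 0 0 0 0 0;1 .012 0 0 0 0 0;1 .012 0 0 0 0 0;1 .012 0 0 0 0 0;1 .01 0 0 0 0 0;1 0 0 0 0 0 0;1 0 0 0 0 0 0"
}}

```text
time: 12.5
ee_pos: [0.6075, 0.0187, 0.1276]
eef_rot: [0.09, 0.702, -0.092, 0.701]
wrist_force: [0.5, 0.9, 0.4]
grip_width: 0.0856
```

```bash
python3 -c "
from h import *
need([.609,.0235,0.084],75.6)"
```

```text
t 12.5 pos [0.6075 0.0187 0.1276] yawy 75.17 down [-0.0022 -0.0026 -1.    ] F [0.49 0.91 0.37] M [ 0.007  0.019 -0.007] w 0.0856
shift tool [0.0436 0.0051 0.0003] rotvec [-0.0075 -0.0014  0.0031] q [-0.264  0.599  0.219  1.742 -0.164  0.821  1.342]
```

Request:
{"op": "arm_command", "data": {
  "plan": "1 .003 .004 0 -.006 -.001 .003;1 .008 .0 0 0 0 0;1 .01 0 0 0 0 0;1 .01 0 0 0 0 0;1 .008 0 0 0 0 0;1 0 0 0 0 0 0;1 0 0 0 0 0 0;1 0 0 0 0 0 0"
}}

```text
time: 13.3
ee_pos: [0.6093, 0.0234, 0.0857]
eef_rot: [0.089, 0.701, -0.088, 0.702]
wrist_force: [0.3, -0.3, -0.2]
grip_width: 0.0854
```

```bash
python3 - <<'E'
from h import *
from station import manip,imaging
need([.609,.0235,0.084],75.6)
for n in ["wrist"]:
    m=imaging.camera_model(n); p,d=imaging.camera(n); np.savez(f"pics/{n}6.npz",p=p,d=d,K=m["K"],T=m["pose"])
    cv2.imwrite(f"pics/{n}6.png",cv2.convertScaleAbs(cv2.resize(p[:,:,::-1],(780,585),interpolation=cv2.INTER_CUBIC),alpha=1.5))
E
```

```text
t 13.3 pos [0.6093 0.0234 0.0857] yawy 75.58 down [ 1.e-03  6.e-04 -1.e+00] F [ 0.31 -0.25 -0.22] M [-0.009  0.04  -0.042] w 0.0854
shift tool [ 0.0017  0.     -0.0003] rotvec [-0.0003  0.0009 -0.0009] q [-0.255  0.66   0.199  1.756 -0.181  0.743  1.356]
```

View pics/wrist6.png

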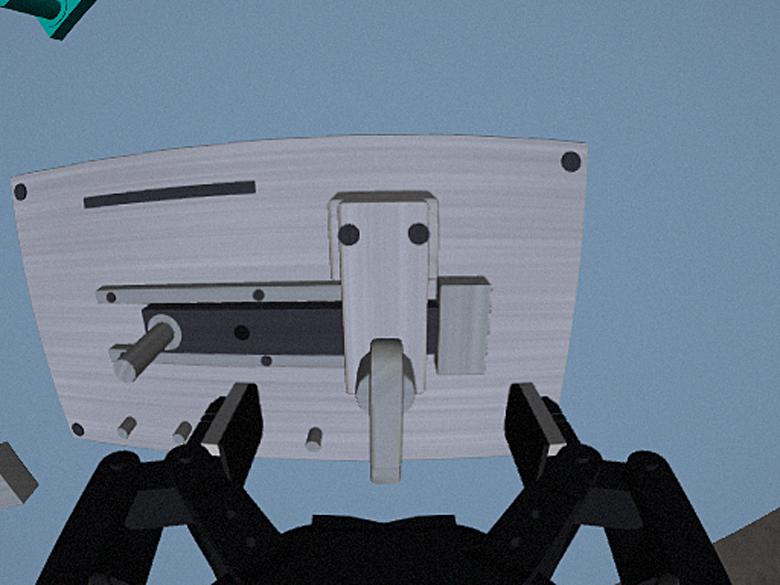

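The bar butts against the stop at (438,325), and the blade at (386,410) is centred between the pads. I'll close on the wings.

Request:
{"op": "arm_command", "data": {
  "plan": "0 0 0 0 0 0 0;0 0 0 0 0 0 0;0 0 0 0 0 0 0;0 0 0 0 0 0 0;0 0 0 0 0 0 0;0 0 0 0 0 0 0;0 0 0 0 0 0 0;0 0 0 0 0 0 0",
  "squeeze": 50
}}

```text
time: 14.15
ee_pos: [0.6104, 0.0239, 0.0874]
eef_rot: [0.089, 0.7, -0.088, 0.703]
wrist_force: [-0.6, 0.6, 1.0]
grip_width: 0.018
```

```bash
python3 -c "
from h import *
need([.609,.0235,0.0857],75.6)"
```

```text
t 14.15 pos [0.6104 0.0239 0.0874] yawy 75.59 down [ 0.0038  0.0014 -1.    ] F [-0.63  0.56  0.97] M [0.061 0.039 0.034] w 0.018
shift tool [ 0.0017 -0.0008 -0.0013] rotvec [-0.0001  0.0033 -0.0023] q [-0.256  0.657  0.199  1.755 -0.181  0.743  1.356]
```

Request:
{"op": "arm_command", "data": {
  "plan": "0 .001 0 -.001 0 .003 -.002;0 0 0 0 0 0 0;0 0 0 0 0 0 0;0 0 0 0 0 0 0;0 0 0 0 0 0 0;0 0 0 0 0 0 0;0 0 0 0 0 0 0;0 0 0 0 0 0 0"
}}

```text
time: 14.95
ee_pos: [0.6104, 0.024, 0.0874]
eef_rot: [0.089, 0.701, -0.089, 0.702]
wrist_force: [-1.0, -0.6, 0.3]
grip_width: 0.018
```

```bash
python3 -c "
from h import *
need([.609,.0235,0.0857],75.6)"
```

```text
t 14.95 pos [0.6104 0.024  0.0874] yawy 75.58 down [ 2.1e-03  1.0e-04 -1.0e+00] F [-0.96 -0.6   0.27] M [ 0.114  0.116 -0.028] w 0.018
shift tool [ 0.0017 -0.0008 -0.0013] rotvec [-0.0003  0.0021 -0.0006] q [-0.257  0.658  0.2    1.754 -0.18   0.746  1.354]
```

The width stalled at 18 mm, but the blade is 10 mm thick. I'll look at what is held.

```bash
python3 - <<'E'
from h import *
from station import manip,imaging
for n in ["wrist"]:
    m=imaging.camera_model(n); p,d=imaging.camera(n); np.savez(f"pics/{n}7.npz",p=p,d=d,K=m["K"],T=m["pose"])
    cv2.imwrite(f"pics/{n}7.png",cv2.convertScaleAbs(cv2.resize(p[200:340,180:330,::-1],None,fx=4.2,fy=4.2,interpolation=cv2.INTER_CUBIC),alpha=2))
E
```

```text
(no output)
```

View pics/wrist7.png

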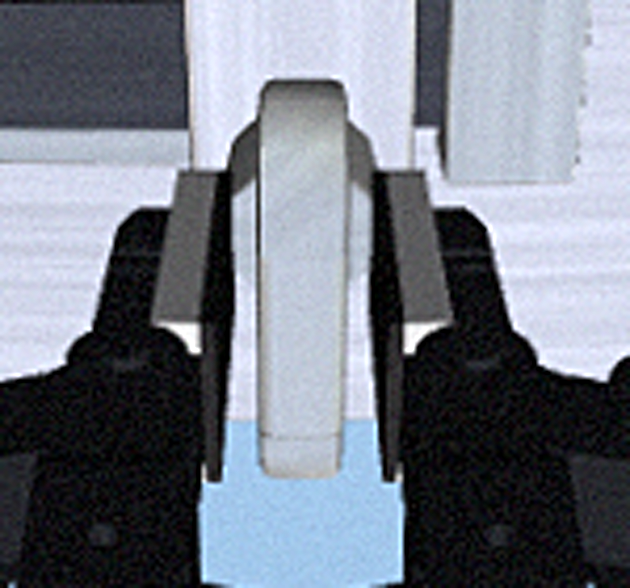

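The pad tips are clamping the round hub at (300,240) under the blade. I'll open a little, rise 8 mm and re-close on the blade.

Request:
{"op": "arm_command", "data": {
  "plan": ".5 0 0 0 0 0 0;.5 0 0 0 0 0 0;.5 0 0 0 0 0 0;.5 -.005 0 0 0 .002 0;.5 -.004 0 0 0 0 0;.5 0 0 0 0 0 0;.5 0 0 0 0 0 0;.5 0 0 0 0 0 0"
}}

```text
time: 15.8
ee_pos: [0.6102, 0.0236, 0.0969]
eef_rot: [0.089, 0.702, -0.089, 0.701]
wrist_force: [-0.3, -0.0, 0.5]
grip_width: 0.0427
```

```bash
python3 -c "
from h import *
need([.6095,.0235,0.095],75.6)"
```

```text
t 15.8 pos [0.6102 0.0236 0.0969] yawy 75.57 down [-2.e-04  1.e-04 -1.e+00] F [-0.29 -0.01  0.52] M [ 0.069 -0.041  0.044] w 0.0427
shift tool [ 0.0019 -0.0002 -0.0007] rotvec [-0.0006 -0.0003 -0.0001] q [-0.259  0.645  0.204  1.749 -0.177  0.766  1.352]
```

Request:
{"op": "arm_command", "data": {
  "plan": "0 .002 0 -.0005 0 0 0;0 0 0 0 0 0 0;0 0 0 0 0 0 0;0 0 0 0 0 0 0;0 0 0 0 0 0 0;0 0 0 0 0 0 0;0 0 0 0 0 0 0;0 0 0 0 0 0 0",
  "squeeze": 60
}}

```text
time: 16.6
ee_pos: [0.6098, 0.024, 0.0949]
eef_rot: [0.089, 0.702, -0.089, 0.701]
wrist_force: [-0.6, 0.8, 0.9]
grip_width: 0.0085
```

```bash
python3 - <<'E'
from h import *
need([.6095,.0235,0.095],75.6)
from station import manip,imaging
for n in ["wrist"]:
    m=imaging.camera_model(n); p,d=imaging.camera(n); np.savez(f"pics/{n}8.npz",p=p,d=d,K=m["K"],T=m["pose"])
    cv2.imwrite(f"pics/{n}8.png",cv2.convertScaleAbs(cv2.resize(p[200:340,180:330,::-1],None,fx=4.2,fy=4.2,interpolation=cv2.INTER_CUBIC),alpha=2))
E
```

```text
t 16.6 pos [0.6098 0.024  0.0949] yawy 75.55 down [-2.e-04  6.e-04 -1.e+00] F [-0.64  0.82  0.88] M [ 0.088  0.046 -0.036] w 0.0085
shift tool [-0.0001 -0.0006 -0.0001] rotvec [-0.0009 -0.0003 -0.0006] q [-0.259  0.647  0.203  1.751 -0.178  0.762  1.352]
```

View pics/wrist8.png

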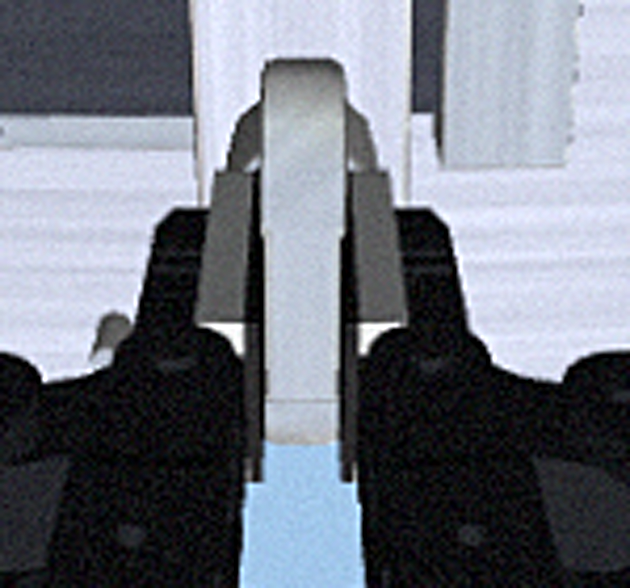

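The pads now pinch the blade, with the width at 8.5 mm (this gauge reads about 1 mm low). I'll turn clockwise; the bite can't come before 0.8 rad.

Request:
{"op": "arm_command", "data": {
  "plan": "0 .0003 0 0 .07 0 0;0 .0003 0 0 .07 0 0;0 .0003 0 0 .07 0 0;0 .0003 0 0 .07 0 0;0 .0003 0 0 .07 0 0;0 .0003 0 0 .07 0 0;0 .0003 0 0 .07 0 0;0 0 0 0 0 0 0"
}}

```text
time: 17.45
ee_pos: [0.6097, 0.024, 0.0929]
eef_rot: [0.262, 0.657, -0.262, 0.657]
wrist_force: [-0.1, -0.9, 1.2]
grip_width: 0.0087
```

```bash
cat >> h.py <<'E'
def turn():
    from station import manip
    o=manip.observe(); A=R.from_quat(o["eef_rot"]).as_matrix(); yaw=np.degrees(np.arctan2(A[1,1],A[0,1]))
    a=np.radians(75.55-yaw); z=.0949-.004*a
    print("turned rad",round(a,4),"zwant",round(z,4)); need([.6098,.0240,z],yaw)
E
python3 -c "
from h import *
turn()"
```

```text
turned rad 0.5068 zwant 0.0929
t 17.45 pos [0.6097 0.024  0.0929] yawy 46.51 down [-3.e-04  2.e-04 -1.e+00] F [-0.06 -0.94  1.17] M [ 0.022  0.029 -0.051] w 0.0087
shift tool [-0.      0.0001  0.0001] rotvec [-0.     -0.0004  0.0001] q [-0.351  0.666  0.333  1.757 -0.295  0.768  0.942]
```

Request:
{"op": "arm_command", "data": {
  "plan": "0 .0001 0 0 .035 0 0;0 .0001 0 0 .035 0 0;0 .0001 0 0 .035 0 0;0 .0001 0 0 .035 0 0;0 .0001 0 0 .035 0 0;0 .0001 0 0 .035 0 0;0 .0001 0 0 .035 0 0;0 .0001 0 0 .035 0 0"
}}

```text
time: 18.25
ee_pos: [0.6097, 0.024, 0.0917]
eef_rot: [0.356, 0.611, -0.356, 0.611]
wrist_force: [0.6, -0.4, 0.6]
grip_width: 0.0089
```

```bash
python3 -c "
from h import *
turn()"
```

```text
turned rad 0.8043 zwant 0.0917
t 18.25 pos [0.6097 0.024  0.0917] yawy 29.47 down [-3.e-04  3.e-04 -1.e+00] F [ 0.58 -0.36  0.59] M [-0.04  -0.02   0.049] w 0.0089
shift tool [0.     0.0001 0.0001] rotvec [-0.     -0.0004  0.0001] q [-0.403  0.68   0.408  1.761 -0.365  0.776  0.702]
```

Request:
{"op": "arm_command", "data": {
  "plan": "0 0 0 0 .013 0 0;0 .0001 0 0 .013 0 0;0 0 0 0 .013 0 0;0 .0001 0 0 .013 0 0;0 0 0 0 .013 0 0;0 .0001 0 0 .013 0 0;0 0 0 0 .013 0 0;0 .0001 0 0 .013 0 0"
}}

```text
time: 19.05
ee_pos: [0.6097, 0.024, 0.0912]
eef_rot: [0.39, 0.59, -0.39, 0.589]
wrist_force: [0.0, 0.8, 1.4]
grip_width: 0.0085
```

```bash
python3 -c "
from h import *
turn()"
```

```text
turned rad 0.9178 zwant 0.0912
t 19.05 pos [0.6097 0.024  0.0912] yawy 22.97 down [-4.e-04  3.e-04 -1.e+00] F [0.03 0.76 1.38] M [0.001 0.045 0.016] w 0.0085
shift tool [0.     0.0001 0.0001] rotvec [-0.     -0.0004  0.0002] q [-0.423  0.687  0.437  1.762 -0.392  0.78   0.611]
```

Request:
{"op": "arm_command", "data": {
  "plan": "0 0 0 0 .013 0 0;0 .0001 0 0 .013 0 0;0 0 0 0 .013 0 0;0 .0001 0 0 .013 0 0;0 0 0 0 .013 0 0;0 .0001 0 0 .013 0 0;0 0 0 0 .013 0 0;0 .0001 0 0 .013 0 0"
}}

```text
time: 19.85
ee_pos: [0.6097, 0.024, 0.0908]
eef_rot: [0.423, 0.567, -0.423, 0.566]
wrist_force: [0.4, 1.1, 0.2]
grip_width: 0.0087
```

```bash
python3 -c "
from h import *
turn()"
```

```text
turned rad 1.0312 zwant 0.0908
t 19.85 pos [0.6097 0.024  0.0908] yawy 16.47 down [-4.e-04  3.e-04 -1.e+00] F [0.43 1.14 0.17] M [0.05  0.045 0.052] w 0.0087
shift tool [0.     0.0001 0.0001] rotvec [-0.     -0.0004  0.0003] q [-0.442  0.694  0.466  1.764 -0.419  0.784  0.519]
```

Request:
{"op": "arm_command", "data": {
  "plan": "0 0 0 0 .013 0 0;0 .0001 0 0 .013 0 0;0 0 0 0 .013 0 0;0 .0001 0 0 .013 0 0;0 0 0 0 .013 0 0;0 .0001 0 0 .013 0 0;0 0 0 0 .013 0 0;0 .0001 0 0 .013 0 0"
}}

```text
time: 20.65
ee_pos: [0.6097, 0.024, 0.0903]
eef_rot: [0.455, 0.542, -0.455, 0.541]
wrist_force: [-0.3, 0.1, 2.4]
grip_width: 0.0084
```

```bash
python3 -c "
from h import *
turn()"
```

```text
turned rad 1.1447 zwant 0.0903
t 20.65 pos [0.6097 0.024  0.0903] yawy 9.96 down [-4.e-04  3.e-04 -1.e+00] F [-0.32  0.15  2.39] M [0.015 0.112 0.025] w 0.0084
shift tool [0.     0.0001 0.    ] rotvec [-0.     -0.0004  0.0003] q [-0.461  0.701  0.494  1.765 -0.446  0.789  0.428]
```

Request:
{"op": "arm_command", "data": {
  "plan": "0 0 0 0 .013 0 0;0 .0001 0 0 .013 0 0;0 0 0 0 .013 0 0;0 .0001 0 0 .013 0 0;0 0 0 0 .013 0 0;0 .0001 0 0 .013 0 0;0 0 0 0 .013 0 0;0 .0001 0 0 .013 0 0"
}}

```text
time: 21.45
ee_pos: [0.6097, 0.024, 0.0899]
eef_rot: [0.485, 0.515, -0.485, 0.515]
wrist_force: [-0.0, -0.2, 1.4]
grip_width: 0.0091
```

```bash
python3 -c "
from h import *
turn()"
```

```text
turned rad 1.2581 zwant 0.0899
t 21.45 pos [0.6097 0.024  0.0899] yawy 3.47 down [-4.e-04  3.e-04 -1.e+00] F [-0.   -0.15  1.4 ] M [0.012 0.075 0.065] w 0.0091
shift tool [0.     0.0001 0.0001] rotvec [-0.     -0.0003  0.0004] q [-0.48   0.709  0.523  1.766 -0.473  0.795  0.337]
```

Request:
{"op": "arm_command", "data": {
  "plan": "0 0 0 0 .013 0 0;0 .0001 0 0 .013 0 0;0 0 0 0 .013 0 0;0 .0001 0 0 .013 0 0;0 0 0 0 .013 0 0;0 .0001 0 0 .013 0 0;0 0 0 0 .013 0 0;0 .0001 0 0 .013 0 0"
}}

```text
time: 22.25
ee_pos: [0.6097, 0.024, 0.0894]
eef_rot: [-0.513, -0.487, 0.513, -0.486]
wrist_force: [-0.4, -1.0, 2.0]
grip_width: 0.0083
```

```bash
python3 -c "
from h import *
turn()"
```

```text
turned rad 1.3715 zwant 0.0894
t 22.25 pos [0.6097 0.024  0.0894] yawy -3.03 down [-4.e-04  3.e-04 -1.e+00] F [-0.44 -0.97  2.  ] M [0.056 0.059 0.064] w 0.0083
shift tool [0.     0.0001 0.    ] rotvec [-0.     -0.0003  0.0004] q [-0.499  0.717  0.551  1.768 -0.5    0.801  0.245]
```

Request:
{"op": "arm_command", "data": {
  "plan": "0 0 0 0 .013 0 0;0 .0001 0 0 .013 0 0;0 0 0 0 .013 0 0;0 .0001 0 0 .013 0 0;0 0 0 0 .013 0 0;0 .0001 0 0 .013 0 0;0 0 0 0 .013 0 0;0 .0001 0 0 .013 0 0"
}}

```text
time: 23.05
ee_pos: [0.6097, 0.024, 0.089]
eef_rot: [-0.54, -0.457, 0.54, -0.457]
wrist_force: [0.6, -0.0, 1.8]
grip_width: 0.0087
```

```bash
python3 -c "
from h import *
turn()"
```

```text
turned rad 1.485 zwant 0.089
t 23.05 pos [0.6097 0.024  0.089 ] yawy -9.53 down [-4.e-04  3.e-04 -1.e+00] F [ 0.58 -0.03  1.76] M [ 0.098  0.073 -0.011] w 0.0087
shift tool [0.     0.0002 0.    ] rotvec [-0.     -0.0002  0.0005] q [-0.517  0.726  0.579  1.769 -0.527  0.807  0.154]
```

Request:
{"op": "arm_command", "data": {
  "plan": "0 0 0 0 .013 0 0;0 .0001 0 0 .013 0 0;0 0 0 0 .013 0 0;0 .0001 0 0 .013 0 0;0 0 0 0 .013 0 0;0 .0001 0 0 .013 0 0;0 0 0 0 .013 0 0;0 .0001 0 0 .013 0 0"
}}

```text
time: 23.85
ee_pos: [0.6096, 0.0241, 0.0885]
eef_rot: [-0.565, -0.426, 0.565, -0.425]
wrist_force: [-0.4, -0.2, 1.3]
grip_width: 0.0086
```

```bash
python3 -c "
from h import *
turn()"
```

```text
turned rad 1.5984 zwant 0.0885
t 23.85 pos [0.6096 0.0241 0.0885] yawy -16.03 down [-4.e-04  3.e-04 -1.e+00] F [-0.41 -0.23  1.27] M [0.031 0.035 0.027] w 0.0086
shift tool [0.     0.0002 0.    ] rotvec [-0.     -0.0001  0.0005] q [-0.535  0.735  0.607  1.77  -0.554  0.814  0.062]
```

Request:
{"op": "arm_command", "data": {
  "plan": "0 0 0 0 .013 0 0;0 .0001 0 0 .013 0 0;0 0 0 0 .013 0 0;0 .0001 0 0 .013 0 0;0 0 0 0 .013 0 0;0 .0001 0 0 .013 0 0;0 0 0 0 .013 0 0;0 .0001 0 0 .013 0 0"
}}

```text
time: 24.65
ee_pos: [0.6096, 0.0241, 0.0881]
eef_rot: [-0.588, -0.393, 0.588, -0.393]
wrist_force: [-0.6, 1.2, 1.6]
grip_width: 0.0088
```

```bash
python3 -c "
from h import *
turn()"
```

```text
turned rad 1.7118 zwant 0.0881
t 24.65 pos [0.6096 0.0241 0.0881] yawy -22.53 down [-5.e-04  3.e-04 -1.e+00] F [-0.6   1.21  1.62] M [0.041 0.024 0.045] w 0.0088
shift tool [0.     0.0002 0.    ] rotvec [-0.     -0.0001  0.0006] q [-0.553  0.745  0.634  1.771 -0.581  0.822 -0.03 ]
```

Request:
{"op": "arm_command", "data": {
  "plan": "0 0 0 0 .013 0 0;0 .0001 0 0 .013 0 0;0 0 0 0 .013 0 0;0 .0001 0 0 .013 0 0;0 0 0 0 .013 0 0;0 .0001 0 0 .013 0 0;0 0 0 0 .013 0 0;0 .0001 0 0 .013 0 0"
}}

```text
time: 25.45
ee_pos: [0.6097, 0.0241, 0.0877]
eef_rot: [-0.609, -0.359, 0.609, -0.359]
wrist_force: [-0.4, 0.1, 0.3]
grip_width: 0.0089
```

```bash
python3 -c "
from h import *
turn()"
```

```text
turned rad 1.8251 zwant 0.0876
t 25.45 pos [0.6097 0.0241 0.0877] yawy -29.02 down [-4.e-04  3.e-04 -1.e+00] F [-0.4   0.08  0.29] M [-0.016  0.036  0.06 ] w 0.0089
shift tool [0.0001 0.0002 0.    ] rotvec [-0.     -0.      0.0005] q [-0.57   0.755  0.662  1.772 -0.608  0.83  -0.122]
```

Request:
{"op": "arm_command", "data": {
  "plan": "0 0 0 0 .013 0 0;0 .0001 0 0 .013 0 0;0 0 0 0 .013 0 0;0 .0001 0 0 .013 0 0;0 0 0 0 .013 0 0;0 .0001 0 0 .013 0 0;0 0 0 0 .013 0 0;0 .0001 0 0 .013 0 0"
}}

```text
time: 26.25
ee_pos: [0.6097, 0.0241, 0.0873]
eef_rot: [-0.628, -0.324, 0.629, -0.324]
wrist_force: [-0.8, 0.6, 2.4]
grip_width: 0.0082
```

```bash
python3 -c "
from h import *
turn()"
```

```text
turned rad 1.9379 zwant 0.0871
t 26.25 pos [0.6097 0.0241 0.0873] yawy -35.48 down [-5.e-04  2.e-04 -1.e+00] F [-0.75  0.57  2.35] M [-0.006  0.072  0.174] w 0.0082
shift tool [ 0.0002  0.0002 -0.    ] rotvec [0.     0.0001 0.0005] q [-0.587  0.765  0.689  1.773 -0.634  0.838 -0.214]
```

Mz is 0.17 N m at 1.94 rad, so the bite may be starting. I'll take finer steps.

Request:
{"op": "arm_command", "data": {
  "plan": "0 .0001 0 0 .006 0 0;0 .0 0 0 .006 0 0;0 .0001 0 0 .006 0 0;0 0 0 0 .006 0 0;0 .0001 0 0 .006 0 0;0 0 0 0 .006 0 0;0 .0001 0 0 .006 0 0;0 0 0 0 .006 0 0"
}}

```text
time: 27.05
ee_pos: [0.6097, 0.0241, 0.0872]
eef_rot: [-0.637, -0.308, 0.637, -0.307]
wrist_force: [-0.7, 0.5, 1.3]
grip_width: 0.0083
```

```bash
python3 -c "
from h import *
turn()"
```

```text
turned rad 1.9901 zwant 0.0869
t 27.05 pos [0.6097 0.0241 0.0872] yawy -38.47 down [-5.e-04  3.e-04 -1.e+00] F [-0.66  0.45  1.29] M [-0.015  0.115  0.187] w 0.0083
shift tool [ 0.0002  0.0001 -0.    ] rotvec [0.     0.0001 0.0006] q [-0.595  0.77   0.701  1.774 -0.646  0.843 -0.256]
```

Request:
{"op": "arm_command", "data": {
  "plan": "0 .0001 0 0 .006 0 0;0 .0 0 0 .006 0 0;0 .0001 0 0 .006 0 0;0 0 0 0 .006 0 0;0 .0001 0 0 .006 0 0;0 0 0 0 .006 0 0;0 .0001 0 0 .006 0 0;0 0 0 0 .006 0 0"
}}

```text
time: 27.85
ee_pos: [0.6097, 0.0241, 0.087]
eef_rot: [-0.644, -0.291, 0.645, -0.291]
wrist_force: [-0.7, -0.6, 2.1]
grip_width: 0.0085
```

```bash
python3 -c "
from h import *
turn()"
```

```text
turned rad 2.042 zwant 0.0867
t 27.85 pos [0.6097 0.0241 0.087 ] yawy -41.45 down [-5.e-04  4.e-04 -1.e+00] F [-0.68 -0.58  2.1 ] M [-0.017  0.154  0.311] w 0.0085
shift tool [0.0003 0.0002 0.    ] rotvec [0.     0.     0.0007] q [-0.602  0.775  0.713  1.774 -0.658  0.847 -0.299]
```

Request:
{"op": "arm_command", "data": {
  "plan": "0 .0002 0 0 .013 0 0;0 .0001 0 0 .013 0 0;0 .0001 0 0 .013 0 0;0 .0001 0 0 .013 0 0;0 .0001 0 0 .013 0 0;0 .0001 0 0 .013 0 0;0 .0001 0 0 .013 0 0;0 .0001 0 0 .013 0 0"
}}

```text
time: 28.65
ee_pos: [0.6097, 0.0241, 0.0867]
eef_rot: [-0.66, -0.254, 0.66, -0.254]
wrist_force: [-2.7, 0.8, 4.8]
grip_width: 0.0088
```

```bash
python3 -c "
from h import *
turn()"
```

```text
turned rad 2.1544 zwant 0.0863
t 28.65 pos [0.6097 0.0241 0.0867] yawy -47.89 down [-7.e-04  7.e-04 -1.e+00] F [-2.67  0.81  4.79] M [0.047 0.384 0.348] w 0.0088
shift tool [ 0.0004  0.0002 -0.    ] rotvec [0.     0.     0.0009] q [-0.618  0.786  0.74   1.775 -0.684  0.857 -0.391]
```

Request:
{"op": "arm_command", "data": {
  "plan": "0 .0003 0 0 .016 0 0;0 .0002 0 0 .016 0 0;0 .0001 0 0 .016 0 0;0 .0001 0 0 .016 0 0;0 .0001 0 0 .016 0 0;0 .0001 0 0 .016 0 0;0 .0001 0 0 .016 0 0;0 .0001 0 0 .016 0 0"
}}

```text
time: 29.45
ee_pos: [0.6097, 0.0241, 0.0862]
eef_rot: [-0.676, -0.208, 0.676, -0.208]
wrist_force: [-2.0, 0.5, 4.9]
grip_width: 0.0085
```

```bash
python3 -c "
from h import *
turn()"
```

```text
turned rad 2.2923 zwant 0.0857
t 29.45 pos [0.6097 0.0241 0.0862] yawy -55.79 down [-8.e-04  9.e-04 -1.e+00] F [-1.97  0.46  4.93] M [0.06  0.408 0.369] w 0.0085
shift tool [ 0.0005  0.0001 -0.    ] rotvec [0.     0.0001 0.0012] q [-0.637  0.801  0.771  1.776 -0.715  0.87  -0.504]
```

Request:
{"op": "arm_command", "data": {
  "plan": "0 .0003 0 0 .016 0 0;0 .0002 0 0 .016 0 0;0 .0002 0 0 .016 0 0;0 .0002 0 0 .016 0 0;0 .0001 0 0 .016 0 0;0 .0001 0 0 .016 0 0;0 .0001 0 0 .016 0 0;0 .0001 0 0 .016 0 0"
}}

```text
time: 30.25
ee_pos: [0.6097, 0.0241, 0.0857]
eef_rot: [-0.688, -0.162, 0.689, -0.161]
wrist_force: [-1.7, 0.3, 4.8]
grip_width: 0.0089
```

```bash
python3 -c "
from h import *
turn()"
```

```text
turned rad 2.4297 zwant 0.0852
t 30.25 pos [0.6097 0.0241 0.0857] yawy -63.66 down [-0.001   0.0012 -1.    ] F [-1.74  0.26  4.82] M [0.026 0.422 0.418] w 0.0089
shift tool [ 0.0005  0.0002 -0.    ] rotvec [0.     0.0004 0.0015] q [-0.655  0.816  0.803  1.777 -0.746  0.883 -0.618]
```

Request:
{"op": "arm_command", "data": {
  "plan": "0 .0002 0 0 .014 0 0;0 .0002 0 0 .014 0 0;0 .0002 0 0 .014 0 0;0 .0001 0 0 .014 0 0;0 .0001 0 0 .014 0 0;0 .0001 0 0 .014 0 0;0 .0001 0 0 .014 0 0;0 0 0 0 0 0 0"
}}

```text
time: 31.05
ee_pos: [0.6097, 0.0241, 0.0853]
eef_rot: [-0.696, -0.125, 0.696, -0.124]
wrist_force: [-2.0, 0.6, 4.7]
grip_width: 0.0087
```

```bash
python3 - <<'E'
from h import *
turn()
from station import manip,imaging
for n in ["wrist"]:
    m=imaging.camera_model(n); p,d=imaging.camera(n); np.savez(f"pics/{n}9.npz",p=p,d=d,K=m["K"],T=m["pose"])
    cv2.imwrite(f"pics/{n}9.png",cv2.convertScaleAbs(cv2.resize(p[200:340,180:330,::-1],None,fx=4.2,fy=4.2,interpolation=cv2.INTER_CUBIC),alpha=2))
E
```

```text
turned rad 2.5358 zwant 0.0848
t 31.05 pos [0.6097 0.0241 0.0853] yawy -69.74 down [-0.0014  0.001  -1.    ] F [-2.03  0.61  4.72] M [0.064 0.378 0.309] w 0.0087
shift tool [ 0.0006  0.0002 -0.0001] rotvec [0.     0.0009 0.0014] q [-0.668  0.828  0.826  1.778 -0.769  0.894 -0.706]
```

View pics/wrist9.png

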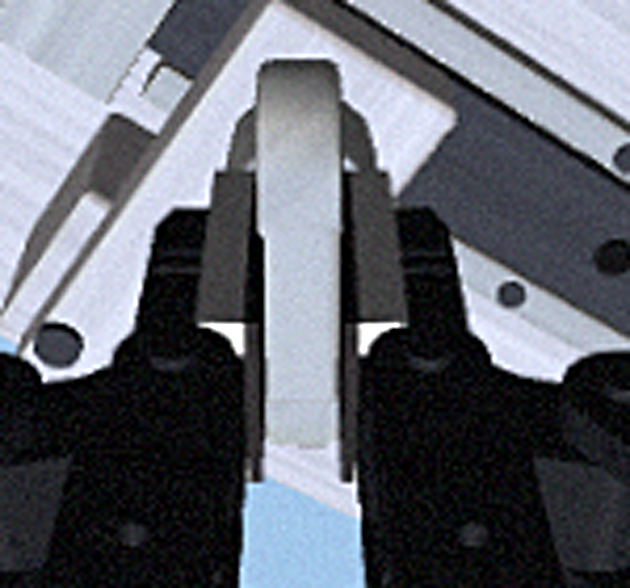

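The blade is still square in the pads, within about 1°. Total turn is about 2.52 rad and the bite came at about 1.9 rad, so roughly 35° past it. Releasing now.

Request:
{"op": "arm_command", "data": {
  "plan": ".7 0 0 0 0 0 0;.7 0 0 0 0 0 0;.7 0 0 0 0 0 0;.7 0 0 0 0 0 0;.7 0 0 0 0 0 0;.7 -.01 0 0 0 0 0;.7 -.02 0 0 0 0 0;.7 -.03 0 0 0 0 0"
}}

```text
time: 31.9
ee_pos: [0.607, 0.0244, 0.143]
eef_rot: [-0.693, -0.124, 0.699, -0.123]
wrist_force: [1.1, 0.2, 0.4]
grip_width: 0.0599
```

Request:
{"op": "arm_command", "data": {
  "plan": ".7 -.03 0 0 0 0 0;.7 -.03 0 0 0 0 0;.7 -.03 0 0 0 0 0;.7 -.01 0 0 0 0 0;.7 0 0 0 0 0 0;.7 0 0 0 0 0 0;.7 0 0 0 0 0 0;.7 0 0 0 0 0 0"
}}

```text
time: 32.7
ee_pos: [0.6079, 0.0233, 0.2508]
eef_rot: [-0.695, -0.123, 0.698, -0.122]
wrist_force: [0.7, 0.9, -0.2]
grip_width: 0.0599
```

```bash
python3 - <<'E'
from h import *
turn()
from station import manip,imaging
for n in ["wrist","scene"]:
    m=imaging.camera_model(n); p,d=imaging.camera(n); np.savez(f"pics/{n}10.npz",p=p,d=d,K=m["K"],T=m["pose"])
    cv2.imwrite(f"pics/{n}10.png",cv2.convertScaleAbs(cv2.resize(p[:,:,::-1],(780,585),interpolation=cv2.INTER_CUBIC),alpha=1.4))
E
```

```text
turned rad 2.5418 zwant 0.0847
t 32.7 pos [0.6079 0.0233 0.2508] yawy -70.08 down [-4.8e-03  7.0e-04 -1.0e+00] F [ 0.72  0.89 -0.21] M [-0.052 -0.034 -0.005] w 0.0599
shift tool [ 0.166   0.0004 -0.0028] rotvec [0.     0.0043 0.0023] q [-0.776  0.64   1.007  1.67  -0.581  1.167 -0.841]
```

View pics/wrist10.png

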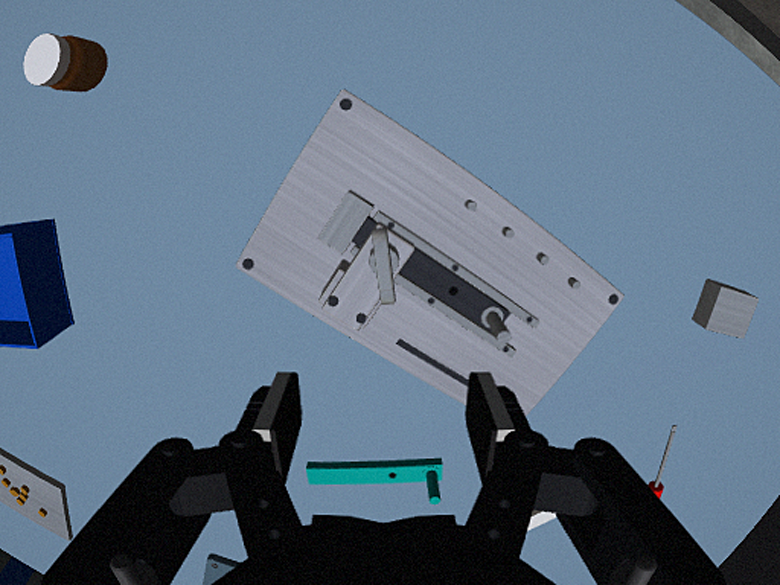

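View pics/scene10.png

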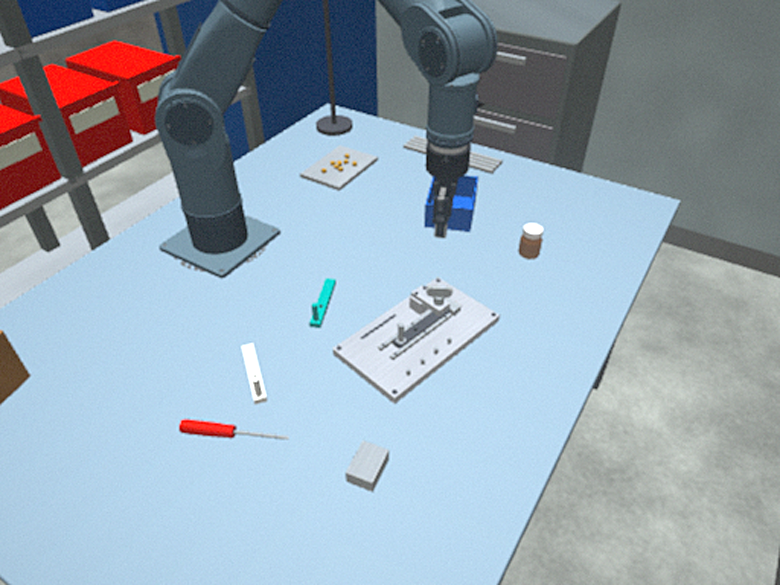

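The arm is clear, the bystanders are in place, and the blade is at (384,265). I'll enlarge once more to check the wing angle and the stop contact.

```bash
python3 - <<'E'
import cv2,numpy as np
p=np.load("pics/wrist10.npz")["p"][:,:,::-1]
cv2.imwrite("pics/w10c.png",cv2.convertScaleAbs(cv2.resize(p[120:235,205:345],None,fx=5,fy=5,interpolation=cv2.INTER_CUBIC),alpha=1.6))
E
```

```text
(no output)
```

View pics/w10c.png

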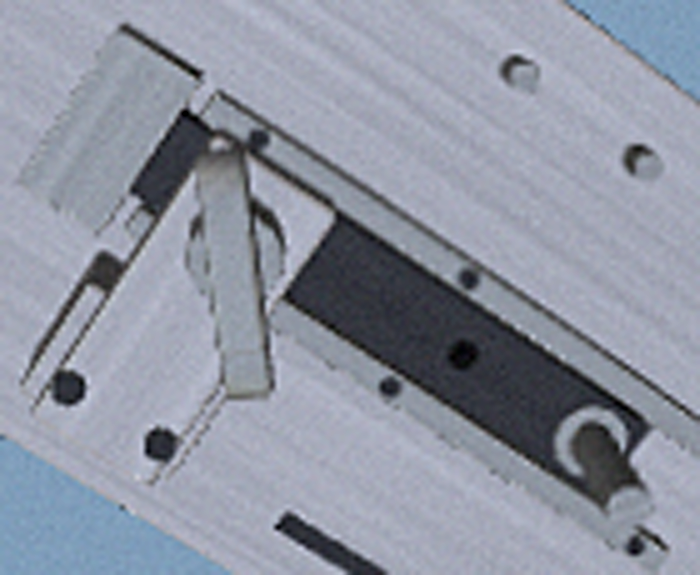

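```bash
python3 - <<'E'
from h import *
w=dict(np.load("pics/wrist10.npz"))
b=lambda u,v:(205+(u+.5)/5-.5,120+(v+.5)/5-.5)
for e in [((200,180),(222,350)),((247,175),(267,350)),((222,165),(246,350))]:
    a,c=[onz(w,b(*q),.103,True) for q in e]; d=c-a
    print(np.degrees(np.arctan2(d[1],d[0])),a.round(4),c.round(4))
for q,z in [((182,112),.032),((132,190),.032),((178,112),.04),((240,270),.103),((592,438),.032)]: print(q,onz(w,b(*q),z,True).round(4))
E
```

```text
-153.2394393275521 [0.6282 0.0373 0.103 ] [0.5964 0.0213 0.103 ]
-153.56452097897528 [0.6324 0.0289 0.103 ] [0.5995 0.0126 0.103 ]
-152.96583058646405 [0.6326 0.0343 0.103 ] [0.5981 0.0166 0.103 ]
(182, 112) [0.6282 0.0437 0.032 ]
(132, 190) [0.6057 0.0489 0.032 ]
(178, 112) [0.6292 0.0448 0.04  ]
(240, 270) [0.6136 0.0236 0.103 ]
(592, 438) [ 0.5844 -0.0867  0.032 ]
```

The blade now measures about 6° behind the gripper's final yaw. I'll check this with the same method on the gripped pictures and on the bar edges.

```bash
python3 - <<'E'
from h import *
b5=lambda u,v:(205+(u+.5)/5-.5,120+(v+.5)/5-.5); b4=lambda u,v:(180+(u+.5)/4.2-.5,200+(v+.5)/4.2-.5)
def ang(f,m,e,z):
    w=dict(np.load(f)); a,c=[onz(w,m(*q),z,True) for q in e]; d=c-a
    print(f,z,round(np.degrees(np.arctan2(d[1],d[0])),2),round(np.linalg.norm(d),4))
ang("pics/wrist10.npz",b5,((335,212),(640,412)),.032); ang("pics/wrist10.npz",b5,((285,297),(560,470)),.032)
ang("pics/wrist10.npz",b5,((222,95),(690,412)),.029)
for e in [((264,110),(269,400)),((345,110),(338,400))]: ang("pics/wrist8.npz",b4,e,.113)
for e in [((258,110),(266,400)),((340,110),(336,400))]: ang("pics/wrist9.npz",b4,e,.103)
# depth-based blade: wrist10
for f in ["wrist10","wrist5"]:
    w=dict(np.load(f"pics/{f}.npz")); d=w["d"]; v,u=np.nonzero(d>0); K=w["K"];T=w["T"]
    x=(u-K[0,2])/K[0,0]; y=(v-K[1,2])/K[1,1]; r=np.hypot(x,y)+1e-9; D=np.stack([x*np.sin(r)/r,y*np.sin(r)/r,np.cos(r)],1)
    P=D/D[:,2:]*d[v,u][:,None]; P=P@T[:3,:3].T+T[:3,3]
    for lo in (.085,.095):
        m=(P[:,2]>lo)&(P[:,2]<.125)&(np.hypot(P[:,0]-.61,P[:,1]-.024)<.035); Q=P[m][:,:2]
        if len(Q)>10:
            rect=cv2.minAreaRect(Q.astype(np.float32)); ev,V=np.linalg.eigh(np.cov(Q.T)); k=V[:,1]
            print(f,lo,len(Q),"pca",round(np.degrees(np.arctan2(k[1],k[0])),2),"center",Q.mean(0).round(4),"ztop",np.percentile(P[m][:,2],[50,98]).round(4),np.round(rect[1],4),rect[2])
E
```

```text
pics/wrist10.npz 0.032 -102.9 0.0982
pics/wrist10.npz 0.032 -102.84 0.0881
pics/wrist10.npz 0.029 -103.62 0.1507
pics/wrist8.npz 0.113 -14.39 0.0399
pics/wrist8.npz 0.113 -14.79 0.0399
pics/wrist9.npz 0.103 -159.28 0.04
pics/wrist9.npz 0.103 -159.66 0.04
wrist10 0.085 507 pca -152.92 center [0.6125 0.0244] ztop [0.1038 0.1056] [0.0527 0.01  ] 26.817100524902344
wrist10 0.095 486 pca -153.11 center [0.6119 0.0242] ztop [0.1038 0.1056] [0.0527 0.01  ] 26.80660629272461
wrist5 0.085 913 pca 165.61 center [0.6052 0.0245] ztop [0.1131 0.1151] [0.0214 0.0516] 61.53103256225586
wrist5 0.095 743 pca 165.45 center [0.6045 0.0245] ztop [0.1135 0.1152] [0.0099 0.053 ] 75.77416229248047
```

The release let the wing spring back about 6°: the gripped angle was −159.5° and it is now −153.1°. I'll wait and look again to see whether it is stable or creeping.

Request:
{"op": "arm_command", "data": {
  "plan": ".7 0 0 0 0 0 0;.7 0 0 0 0 0 0;.7 0 0 0 0 0 0;.7 0 0 0 0 0 0;.7 0 0 0 0 0 0;.7 0 0 0 0 0 0;.7 0 0 0 0 0 0;.7 0 0 0 0 0 0"
}}

```text
time: 33.6
ee_pos: [0.6075, 0.0233, 0.2498]
eef_rot: [-0.694, -0.123, 0.699, -0.122]
wrist_force: [0.2, 0.3, -0.7]
grip_width: 0.0598
```

```bash
cat > blade.py <<'E'
from h import *
from station import manip,imaging
import sys
def blade(f):
    w=dict(np.load(f"pics/{f}.npz")); d=w["d"]; v,u=np.nonzero(d>0); K=w["K"];T=w["T"]
    x=(u-K[0,2])/K[0,0]; y=(v-K[1,2])/K[1,1]; r=np.hypot(x,y)+1e-9; D=np.stack([x*np.sin(r)/r,y*np.sin(r)/r,np.cos(r)],1)
    P=D/D[:,2:]*d[v,u][:,None]; P=P@T[:3,:3].T+T[:3,3]
    m=(P[:,2]>.095)&(P[:,2]<.125)&(np.hypot(P[:,0]-.61,P[:,1]-.024)<.035); Q=P[m][:,:2]
    ev,V=np.linalg.eigh(np.cov(Q.T)); k=V[:,1]; print(f,len(Q),"blade",round(np.degrees(np.arctan2(k[1],k[0]))%180,2),"med z",np.median(P[m][:,2]).round(4),np.array(cv2.minAreaRect(Q.astype(np.float32))[0]).round(4))
f=sys.argv[1]
need([.6098,.024,.095],-64)
m=imaging.camera_model("wrist"); p,d=imaging.camera("wrist"); np.savez(f"pics/{f}.npz",p=p,d=d,K=m["K"],T=m["pose"]); cv2.imwrite(f"pics/{f}.png",p[:,:,::-1])
blade("wrist5");blade("wrist10");blade(f)
E
python3 blade.py wrist11
```

```text
t 33.6 pos [0.6075 0.0233 0.2498] yawy -70.08 down [-0.0064  0.     -1.    ] F [ 0.21  0.27 -0.69] M [ 0.016 -0.027 -0.036] w 0.0598
shift tool [ 0.1548  0.0004 -0.0034] rotvec [-0.1062  0.0059  0.0026] q [-0.776  0.641  1.007  1.671 -0.581  1.167 -0.841]
wrist5 743 blade 165.45 med z 0.1135 [0.6086 0.0235]
wrist10 486 blade 26.89 med z 0.1038 [0.61   0.0233]
wrist11 496 blade 26.91 med z 0.1038 [0.6098 0.0232]
```

It is stable: 26.9° in both views. The wing has turned 138.6° (2.42 rad) in all and sunk 9.7 mm, which agrees. That leaves it about 30° past the bite at 1.90 rad, with a peak of about 35°. There is plenty of time, so I'll regrip and add a few degrees to leave it nearer 35° at rest.

Request:
{"op": "arm_command", "data": {
  "plan": ".7 .01 0 -.003 -.06 .006 .002;.7 .02 0 0 -.06 0 0;.7 .025 0 0 0 0 0;.7 .025 0 0 0 0 0;.7 .025 0 0 0 0 0;.7 .015 0 0 0 0 0;.7 0 0 0 0 0 0;.7 0 0 0 0 0 0"
}}

```text
time: 34.45
ee_pos: [0.6126, 0.0243, 0.1275]
eef_rot: [0.689, 0.166, -0.686, 0.166]
wrist_force: [-0.2, -0.3, -0.1]
grip_width: 0.0596
```

```bash
python3 -c "
from h import *
need([.6098,.0240,.0855],-63.1)"
```

```text
t 34.45 pos [0.6126 0.0243 0.1275] yawy -62.89 down [ 4.3e-03  6.0e-04 -1.0e+00] F [-0.19 -0.33 -0.07] M [-0.044 -0.014 -0.017] w 0.0596
shift tool [ 0.042  -0.0011  0.0028] rotvec [ 0.0037 -0.0042 -0.0014] q [-0.683  0.764  0.85   1.758 -0.697  0.944 -0.639]
```

Request:
{"op": "arm_command", "data": {
  "plan": ".7 .004 -.001 .0025 .003 -.004 -.001;.7 .008 0 0 0 0 0;.7 .01 0 0 0 0 0;.7 .01 0 0 0 0 0;.7 .009 0 0 0 0 0;.7 0 0 0 0 0 0;.7 0 0 0 0 0 0;.7 0 0 0 0 0 0"
}}

```text
time: 35.25
ee_pos: [0.6117, 0.0241, 0.0856]
eef_rot: [0.689, 0.164, -0.686, 0.165]
wrist_force: [0.2, -0.3, -0.8]
grip_width: 0.0596
```

```bash
python3 -c "
from h import *
need([.6098,.0240,.0855],-63.1)"
```

```text
t 35.25 pos [0.6117 0.0241 0.0856] yawy -63.06 down [ 4.1e-03  1.0e-04 -1.0e+00] F [ 0.18 -0.32 -0.79] M [-0.001 -0.052 -0.053] w 0.0596
shift tool [ 0.0001 -0.0008  0.0017] rotvec [ 0.0008 -0.0037 -0.0017] q [-0.654  0.815  0.801  1.776 -0.747  0.878 -0.607]
```

Request:
{"op": "arm_command", "data": {
  "plan": ".7 0 -.001 .0015 0 -.003 -.001;0 0 0 0 0 0 0;0 0 0 0 0 0 0;0 0 0 0 0 0 0;0 0 0 0 0 0 0;0 0 0 0 0 0 0;0 0 0 0 0 0 0;0 0 0 0 0 0 0",
  "squeeze": 60
}}

```text
time: 36.05
ee_pos: [0.6104, 0.0244, 0.0869]
eef_rot: [0.688, 0.165, -0.687, 0.165]
wrist_force: [-0.2, -0.3, 0.9]
grip_width: 0.0082
```

```bash
python3 -c "
from h import *
turn()"
```

```text
turned rad 2.4187 zwant 0.0852
t 36.05 pos [0.6104 0.0244 0.0869] yawy -63.03 down [ 2.4e-03  1.0e-04 -1.0e+00] F [-0.19 -0.26  0.85] M [0.044 0.079 0.07 ] w 0.0082
shift tool [0.0017 0.0001 0.0007] rotvec [ 0.     -0.0022 -0.001 ] q [-0.656  0.813  0.803  1.778 -0.744  0.881 -0.609]
```

Request:
{"op": "arm_command", "data": {
  "plan": "0 .0001 0 0 .014 0 0;0 .0001 0 0 .014 0 0;0 .0001 0 0 .014 0 0;0 .0001 0 0 .014 0 0;0 .0001 0 0 .014 0 0;0 .0001 0 0 .014 0 0;0 .0001 0 0 .014 0 0;0 .0001 0 0 .014 0 0"
}}

```text
time: 36.85
ee_pos: [0.6104, 0.0244, 0.0866]
eef_rot: [0.697, 0.124, -0.695, 0.124]
wrist_force: [-1.2, 0.8, 2.4]
grip_width: 0.0085
```

```bash
python3 -c "
from h import *
turn()"
```

```text
turned rad 2.5373 zwant 0.0848
t 36.85 pos [0.6104 0.0244 0.0866] yawy -69.83 down [ 2.1e-03 -4.0e-04 -1.0e+00] F [-1.23  0.77  2.43] M [-0.027  0.322  0.524] w 0.0085
shift tool [0.0019 0.0001 0.0007] rotvec [ 0.     -0.0018 -0.0011] q [-0.672  0.827  0.83   1.778 -0.77   0.893 -0.708]
```

Request:
{"op": "arm_command", "data": {
  "plan": "0 .0001 0 0 .012 0 0;0 .0001 0 0 .012 0 0;0 .0001 0 0 .012 0 0;0 .0001 0 0 .012 0 0;0 0 0 0 0 0 0;0 0 0 0 0 0 0;0 0 0 0 0 0 0;0 0 0 0 0 0 0"
}}

```text
time: 37.65
ee_pos: [0.6104, 0.0243, 0.0864]
eef_rot: [0.7, 0.105, -0.698, 0.106]
wrist_force: [-1.1, 1.0, 3.6]
grip_width: 0.0083
```

```bash
python3 -c "
from h import *
turn()"
```

```text
turned rad 2.5902 zwant 0.0845
t 37.65 pos [0.6104 0.0243 0.0864] yawy -72.86 down [ 2.1e-03 -3.0e-04 -1.0e+00] F [-1.14  1.04  3.62] M [0.011 0.248 0.466] w 0.0083
shift tool [0.0019 0.0001 0.0007] rotvec [ 0.     -0.0019 -0.0009] q [-0.678  0.833  0.841  1.779 -0.782  0.898 -0.752]
```

Releasing, then retreating.

Request:
{"op": "arm_command", "data": {
  "plan": ".7 0 0 0 0 0 0;.7 0 0 0 0 0 0;.7 0 0 0 0 0 0;.7 0 0 0 0 0 0;.7 0 0 0 0 0 0;.7 -.01 0 0 0 0 0;.7 -.02 0 0 0 0 0;.7 -.03 0 0 0 0 0"
}}

```text
time: 38.45
ee_pos: [0.6078, 0.0245, 0.1447]
eef_rot: [-0.698, -0.104, 0.701, -0.104]
wrist_force: [0.6, 0.3, -0.4]
grip_width: 0.0601
```

Request:
{"op": "arm_command", "data": {
  "plan": ".7 -.03 0 0 0 0 0;.7 -.03 0 0 0 0 0;.7 -.03 0 0 0 0 0;.7 -.01 0 0 0 0 0;.7 0 0 0 0 0 0;.7 0 0 0 0 0 0;.7 0 0 0 0 0 0;.7 0 0 0 0 0 0"
}}

```text
time: 39.25
ee_pos: [0.6082, 0.0236, 0.2525]
eef_rot: [-0.699, -0.103, 0.7, -0.103]
wrist_force: [0.1, 0.6, 0.1]
grip_width: 0.0597
```

```bash
python3 blade.py wrist12; python3 - <<'E'
import cv2
a=cv2.imread("pics/wrist12.png"); cv2.imwrite("pics/w12c.png",cv2.convertScaleAbs(cv2.resize(a[60:290,140:400],None,fx=2.6,fy=2.5,interpolation=cv2.INTER_CUBIC),alpha=1.5))
E
```

```text
t 39.25 pos [0.6082 0.0236 0.2525] yawy -73.2 down [-8.e-04 -2.e-04 -1.e+00] F [0.06 0.64 0.07] M [-0.039  0.017 -0.001] w 0.0597
shift tool [ 1.575e-01  1.000e-04 -1.800e-03] rotvec [-1.606e-01  8.000e-04  1.000e-04] q [-0.787  0.645  1.025  1.671 -0.591  1.17  -0.887]
wrist5 743 blade 165.45 med z 0.1135 [0.6086 0.0235]
wrist10 486 blade 26.89 med z 0.1038 [0.61   0.0233]
wrist12 480 blade 23.59 med z 0.1037 [0.61   0.0232]
```

View pics/w12c.png

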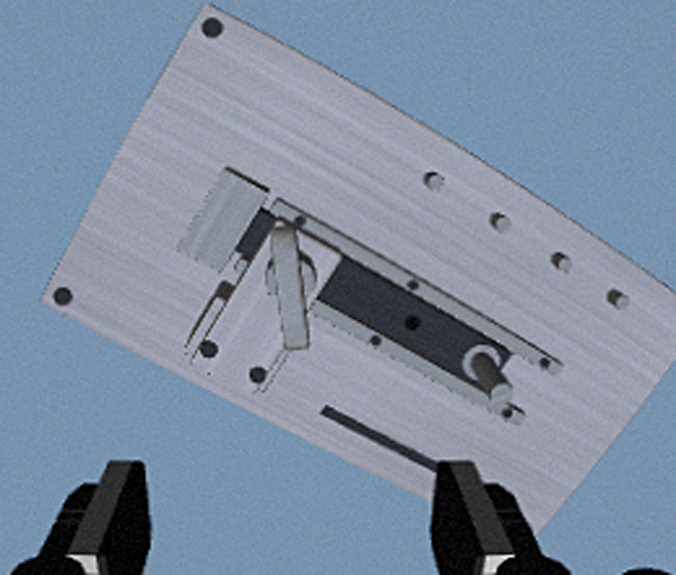

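The wing now rests at 141.9° (2.48 rad) from its start, about 33° past the bite. The bar meets the stop at (255,230) with no gap, and the gripper is clear. Handing in.

```bash
python3 -c "
from station import manip
print(manip.sign_off()); print(manip.observe()['time'])"
```

```text
the job is handed in; nothing more can be done
None
the job is handed in; nothing more can be done
```

I slid the bar to the end stop, tightened the wing screw to about 33° past its bite, let go of everything, and handed the job in at about 39 s of the 72 s allowed.

- **Bar:** I slid the dark bar 62 mm by its post (about 60–61 mm was expected). It then stopped moving as I pushed on, and the later pictures show it against the stop with no gap.
- **Bite:** I turned the wing clockwise. The torque rose from about 0.05 to 0.31 N m between 1.83 and 2.04 rad, so I put the bite at about 1.90 rad, give or take 0.04.
- **First tightening:** I went to about 35° past the bite. On letting go, the wing sprang back about 6° and stayed there, leaving about 30°.
- **Second tightening:** I regripped and went to at most about 39°. The highest torque I read was 0.52 N m. It settled at 2.48 rad (141.9°), about 33° past the bite. I did not look a second time for creep after this release.

**What went wrong or disagreed:**
- My first grip on the wing caught the hub below it, so I let go and gripped 8 mm higher before turning anything.
- The tightest moment, about 39°, was slightly over the 35° asked, because of the spring-back.
- The wing's drop of 9.8 mm gives about 2.45 rad, which agrees with the measured angle.

The other things on the bench were in place in the scene picture taken after the first tightening; nothing but the wing was touched after that.

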